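Load a tube-cutting jig

TASK

Load the tube-cutting jig ready for the saw: feed the slimmer of the two long square brass tubes along the rail, through the keeper and the saw guide, until its end is felt to butt firmly against the length stop's screw, then lay the hold-down arm flat on it. The arm may have been left lying across the rail; if so, swing it fully back first. The stop screw is already set to the cut length, so meet it gently, never ramming it, and leave everything else on the bench as it is.

Things in the scene. Friction and masses are not known exactly. Their poses are not given: they have to be found in the camera images.
- slim_tube: The tube to load: straight square brass tube, 14 x 14 mm outside, 110 mm long, both ends alike, lying loose on the bench. Origin at its centre; x along its length. It weighs about 60 g.
- thick_tube: A thicker square brass tube, 21 x 21 mm, 110 mm long, that does not fit the jig. Origin at its centre; x along its length.
- jig: Tube-cutting jig fixed on the bench: aluminium base 222 x 80 x 10 mm (x -80 to 142, y -38 to 42 mm), steel rail along x, 12 mm wide, x -76 to 104 mm, flat top 30 mm above the bench. Origin on the bench under the keeper's mouth, on the rail's centre line; x = feed direction (tube enters from -x), y = hinge side, z up. Beside the rail at x < -10 mm nothing is in the fingers' way down to z = 12 mm.
- guide_mouth (a point): Mouth of the keeper, on the axis the tube follows (jig 0, 0, 37 mm). The keeper bridge spans jig x 0 to 12 mm, 40 mm wide, 56 mm high; its tunnel is 17 mm wide and 16.5 mm high over the rail (z 30 to 46.5), with flared side lips reaching 6.5 mm towards -x. A tube home at the stop sticks out here by 8 to 24 mm only, so the fingers cannot bring it home while holding it: they meet the bridge.
- saw_guide (a point): Mouth of the second bridge, the saw guide (jig 46, 0, 37 mm): jig x 46 to 70 mm, same width, height, tunnel and flared lips as the keeper, with a 2 mm saw slot across it at x = 58 mm. Between the bridges is an open gap where the hold-down lands on the tube.
- length_stop: Length stop: steel post, front face at jig x = 106 mm (origin there at bench height, axes as the jig's), 28 mm wide, 54 mm high. A long screw with a brass head passes through it; its flat round foot (13 mm across, cushioned, gives 1.5 mm) 37 mm above the bench, stands 4 to 20 mm in front of the post. This varies and is not reported: find it by touch. Knocks of over 40 N would spoil its setting.
- hold_down (a joint): Angle of the hold-down arm, rad: 0 = level, lying on a 14 mm tube (underside 44 mm above the bench), growing as it swings up and back towards jig +y to its end stop at 2.3; lower limit -0.06. Friction keeps it where it is left (about 1.5 N at the knob). Below about 2.0 it is in the way of the gripper at the keeper.
- hold_hinge (a point): Hinge axis of the hold-down, parallel to jig x: at jig (29, 33, 47) mm.
- hold_knob (a point): Centre of the black ball knob, 18 mm across, on the arm's end, 74 mm from the hinge axis. The arm is 12 mm wide (along jig x) and 6 mm thick. With the arm level the knob is at jig (29, -41, 47) mm. Pinched along jig x it can turn between the fingers.
- glass_flask: Bystander: clear glass flask 70 mm across, 110 mm high. Origin at the centre of its underside.
- ring_dish: Bystander: shallow dish with ring blanks, 61 mm across, 14 mm high. Origin at the centre of its underside.
- saw_frame: Bystander: jeweller's saw lying flat, 99 x 278 mm, 26 mm high at the handle. Origin at the centre of its underside.
- steel_block: Bystander: steel bench block 62 x 62 x 18 mm. Origin at the centre of its underside.
- brush: Bystander: wooden bristle brush 162 mm long along its y, 19 mm high. Origin at the centre of its underside.

How it is judged:
On the way:
1. the slim tube lies on the rail through both bridges with its end in contact with the length stop's screw, the hold-down still up (x of slim_tube in the frame of length_stop between -0.0765 and -0.056 m and angle between the x axis of slim_tube and the x axis of jig, either way round below 0.06 rad and z of slim_tube in the frame of jig below 0.04 m and contact force between slim_tube and length_stop above 0.01 N and value of joint hold_down above 0.6 rad), for 0.2 s.
At the end, for the whole second after the job is handed in: The slim tube lies at rest on the rail through both bridges, parallel to it within 0.06 rad, its end still in contact with the foot of the stop screw, and the hold-down arm lies on it (its angle between -0.035 and 0.05 rad) (x of slim_tube in the frame of length_stop between -0.0765 and -0.056 m and angle between the x axis of slim_tube and the x axis of jig, either way round below 0.06 rad and z of slim_tube in the frame of jig below 0.04 m and contact force between slim_tube and length_stop above 0.01 N and linear speed of slim_tube below 0.01 m/s and value of joint hold_down between -0.035 and 0.05 rad); the robot touches nothing.
It fails at once if the tube is rammed against the stop with over 40 N (contact force between slim_tube and length_stop above 40 N).
It fails at once if the thick tube is moved by more than 30 mm (distance of thick_tube from where it was at the start of the episode above 0.03 m).
It fails at once if a bystander is moved by more than 25 mm (distance of any of glass_flask, ring_dish, saw_frame, steel_block, brush from where it was at the start of the episode above 0.025 m).
It also fails if it takes over 72 s, if anything falls off the work surface, if the arm or the gripper's body presses on something with over 40 N, if the wrist force passes 120 N, or if a joint passes its speed limit or range.

ROBOT

A 6-joint arm with a two-finger parallel gripper is mounted at the origin on a cart in front of the work surface, level with it; the furniture and walls round the work are solid. World frame = base frame: x ahead of the robot, y to its left, z up, the work surface at z = 0. Lengths are in m, angles in rad, forces in N, time in s.
With the tool pointing down it reaches from about 0.375 to 0.9 m from the base axis. Payload 3.1 kg.
Tool frame: the origin (TCP) lies at the very end of the fingers, on their centre line; the grasp point (between the pads) lies 19 mm behind it; z points along the fingers, y is the line along which they close (so a half turn about z gives the same grasp; the last joint's range is limited). The gripper opens to 85 mm and grips with 20 to 120 N. Pads are 22 mm wide; open, the fingers measure 114 mm over their backs; the gripper's body (76 mm by 85 mm) begins 54 mm behind the grasp point. The pads swing forward as they close: fully open they stand 13 mm farther back than shut.
Start: joints at [1.171, 0.527, 1.433, -0, 1.181, -0.178], TCP at [0.137, 0.61, 0.231] pointing down, gripper open.
Joint ranges: [-3.08, 3.08], [-0.75, 2.2], [0.22, 2.44], [-1.43, 4.57], [0, 2.65], [-2.85, 2.85]. Speed limits (rad/s): [2.79, 2.79, 3.14, 3.14, 3.14, 3.14].

INTERFACE

Orientations are given as a unit quaternion [x, y, z, w].
In Python, from station import telemetry, snapshot, ticket gives the robot as it stands.
- The arm moves only by the tool move_arm, never from a script. Its argument "commands" is text: rows parted by semicolons, each of 7 numbers parted by spaces: the shift along the tool's x, y, z in mm, then the turn, a rotation vector about the tool's x, y, z in degrees, then the opening, from -1 (shut) to 1 (fully open). A call has exactly 5 rows; each row is the pose to reach, as a shift and turn from the pose commanded when the call began, along the tool's axes at that moment; what a row does not reach only later rows make up. A row lasts 1/8 s, in which the tool goes at most 62.5 mm and 10.7 degrees, less where a joint would pass 70% of its speed; a pose out of reach is approached as far as the arm can. A call with a gripper value outside its range is refused whole. The fingers move at their own pace and stop on an object; "grip_force" is the grip in N (left out, the last holds). Time passes only in rows, so rows that repeat a pose let the fingers close, or fill a call up. It gives the time, the measured TCP pose, the force, the opening and the grip force at its end, in the units of the state.
- telemetry.sense(): the state, without advancing time (a new reading comes with each control period).
- snapshot(name): name is "scene" or "top" or "wrist"; returns a dict with "image" (400x640x3 uint8, red, green, blue), "fx", "fy", "cx", "cy" (pixels), "k1" (the pictures are not rectified: a ray, as slopes to the right and down, at radius r is drawn at 1 + k1 r^2 times it, then the intrinsics apply), "pose" (4x4, takes a point from camera to world coordinates). Camera axes: x right, y down, z forward; pixel columns grow to the right and rows downward; lengths in m; the calibration is good to about 2 mm. A picture is of the moment at which its call begins. There is no depth.
- ticket.sign_off(): hands the job in; it is judged then, once.
The state is a dict: "t": time; "q": joint angles; "qd": joint speeds; "tau": joint torques, N m; "tcp_pos": TCP position; "tool_rot": TCP orientation; "force": force on the tool from outside, world axes, zero at the start; "ft_torque": the same for the moment, N m; "finger_gap": opening from 0.0 (shut) to 1.0 (fully open); "gripper_force": force on a finger pad.
Only numpy, scipy, OpenCV 4.12 (cv2) and the standard library are available. Lean on these libraries where they do the work, as an engineer would, in place of code of your own. Each camera call takes 0.05 s, during which the arm holds its last target. There are 200 camera calls.

## Working session

There is one attempt and no reset: what is moved stays moved. The work goes in short steps, Python scripts to look and compute and a tool call to move; the robot and the scene stay as the last step left them, time stands still between calls to the robot, and variables do not carry over. Pictures are saved under pics/ and viewed, at most 10 in all, crops included, and the job is handed in when it is done.

Besides the shell and the picture viewer there is one more tool, called after "Emit:" by a JSON object that holds its "fn" and its "kwargs", one argument or row to a line. move_arm: Moves the arm, as the interface text tells. Its arguments: {"type":"object","properties":{"commands":{"type":"string"},"grip_force":{"type":"number"}},"required":["commands"]}

```bash
mkdir -p pics; ls
python3 - <<'E'
from station import telemetry, snapshot
import cv2,pickle
print(telemetry.sense())
for n in("scene","top"):
    s=snapshot(n); cv2.imwrite(f"pics/{n}0.png",s["image"][:,:,::-1]); pickle.dump(s,open(f"{n}0.pkl","wb"))
    print(n,{k:v for k,v in s.items() if k!="image"})
E
```

```text
pics
{'t': 0.0, 'q': array([ 1.17047307e+00,  5.28500464e-01,  1.43391519e+00,  2.35326511e-06,
        1.18141051e+00, -1.78508452e-01]), 'qd': array([ 1.96817745e-03, -4.34851126e-05,  7.44083883e-04, -6.12368354e-04,
       -1.26186318e-04, -1.90218151e-04]), 'tau': array([ 8.37214830e-04, -4.42352629e+01, -1.78027761e+01, -1.38029727e-04,
        8.31971382e-03,  1.05329795e-05]), 'tcp_pos': array([0.13718784, 0.60901194, 0.23030846]), 'tool_rot': array([ 1.10680551e-01,  9.93855406e-01, -1.06999698e-03, -3.19755474e-04]), 'force': array([-0.59097152, -0.36425521, -0.40079997]), 'ft_torque': array([ 0.00038473, -0.00715766,  0.02170858]), 'gripper_force': 0.0, 'finger_gap': 1.0022331317607696}
scene {'fx': 441.3103117567345, 'fy': 441.3103117567345, 'cx': 314.48303135949146, 'cy': 200.34116287896993, 'k1': 0.03573333273805668, 'pose': array([[-0.84419795, -0.27823842,  0.45816285,  0.09764907],
       [-0.53594263,  0.45369319, -0.71198875,  0.49722384],
       [-0.00976273, -0.84660845, -0.5321267 ,  0.54068729],
       [ 0.        ,  0.        ,  0.        ,  1.        ]])}
top {'fx': 455.6728938257078, 'fy': 455.6728938257078, 'cx': 327.6373820727178, 'cy': 198.45330581912822, 'k1': -0.03362117067500375, 'pose': array([[-0.01245271, -0.98669214,  0.16212205,  0.34359743],
       [-0.99982886,  0.01450523,  0.0114828 , -0.14376986],
       [-0.01368161, -0.16195131, -0.9867039 ,  1.03705361],
       [ 0.        ,  0.        ,  0.        ,  1.        ]])}
```

View pics/top0.png

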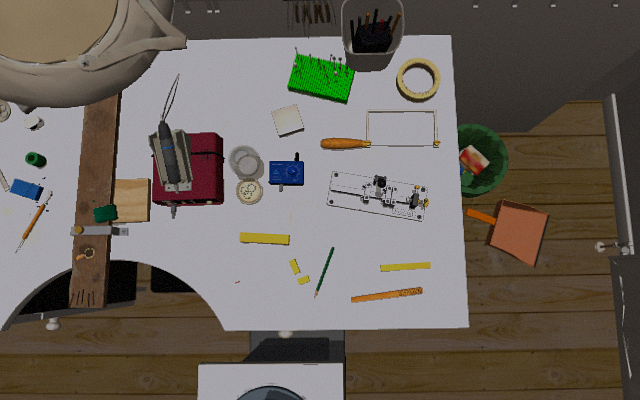

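View pics/scene0.png

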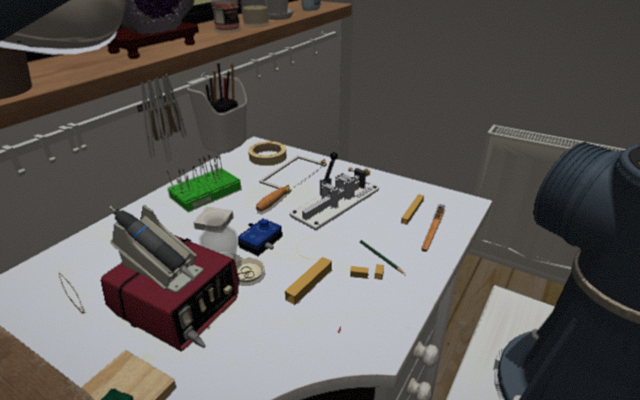

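The top view shows the slim tube at about (405,266), the thick one at (264,239), and the jig from (330,190) to (428,205) with feed towards image right. In the scene view the hold-down knob sits at about (333,156), so the arm stands roughly upright. Next I measure these.

```bash
cat > h.py <<'E'
import numpy as np,cv2,pickle
def ray(s,px):
    K=np.array([[s["fx"],0,s["cx"]],[0,s["fy"],s["cy"]],[0,0,1]])
    d=(np.array(px,float)-[s["cx"],s["cy"]])/s["fx"]; u=d.copy()
    for _ in range(20): u=d/(1+s["k1"]*(u@u))
    v=s["pose"][:3,:3]@np.array([u[0],u[1],1]); return s["pose"][:3,3],v
def onz(s,px,z):
    o,v=ray(s,px); return o+v*(z-o[2])/v[2]
def proj(s,P):
    R=s["pose"][:3,:3];c=R.T@(np.array(P)-s["pose"][:3,3]);u=c[:2]/c[2];u=u*(1+s["k1"]*(u@u))
    return u*s["fx"]+[s["cx"],s["cy"]]
def tri(a,pa,b,pb):
    o1,v1=ray(a,pa);o2,v2=ray(b,pb);v1=v1/np.linalg.norm(v1);v2=v2/np.linalg.norm(v2)
    t=np.linalg.lstsq(np.c_[v1,-v2],o2-o1,rcond=None)[0];p,q=o1+t[0]*v1,o2+t[1]*v2
    return (p+q)/2,np.linalg.norm(p-q)
E
python3 - <<'E'
from h import *
t=pickle.load(open("top0.pkl","rb"));s=pickle.load(open("scene0.pkl","rb"))
im=t["image"];hsv=cv2.cvtColor(im,cv2.COLOR_RGB2HSV)
m=cv2.inRange(hsv,(20,120,80),(35,255,255))
for c in cv2.findContours(m,0,2)[0]:
    if cv2.contourArea(c)>60:
        r=cv2.minAreaRect(c);b=cv2.boxPoints(r)
        P=np.array([onz(t,p,.014)for p in b]);print(np.round(r[0],1),np.round(r[1],1),r[2],np.round(onz(t,r[0],.012),4));print(np.round(P[:,:2],4).tolist())
a=cv2.resize(im[160:225,320:440],None,fx=6,fy=6,interpolation=cv2.INTER_CUBIC)[:,:720]
b=cv2.resize(s["image"][140:235,280:390],None,fx=6,fy=6,interpolation=cv2.INTER_CUBIC)
cv2.imwrite("pics/a.png",a[:,:,::-1]);cv2.imwrite("pics/b.png",b[:,:,::-1])
E
```

```text
[405.  266.1] [ 5.9 50. ] 86.53176879882812 [ 0.3569 -0.3021  0.012 ]
[[0.3608, -0.2462], [0.3659, -0.3572], [0.353, -0.3574], [0.3479, -0.2466]]
[294.2 266.1] [14.   6.3] 66.80140686035156 [ 0.3602 -0.0554  0.012 ]
[[0.3718, -0.0429], [0.3772, -0.0559], [0.3485, -0.0681], [0.3432, -0.0552]]
[264.4 237.8] [49.3  9.6] 3.5763344764709473 [0.4242 0.0118 0.012 ]
[[0.4174, 0.0677], [0.439, 0.0667], [0.4306, -0.0447], [0.4091, -0.0433]]
```

View pics/a.png

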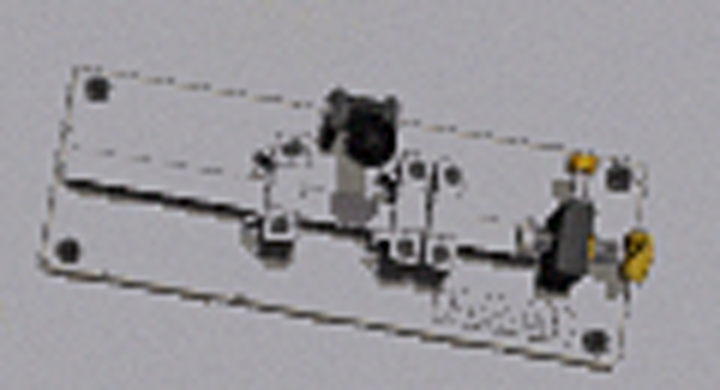

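View pics/b.png

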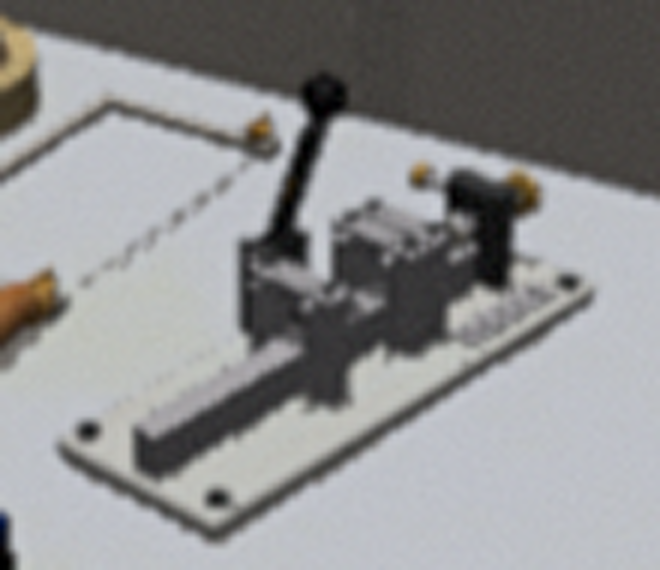

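Crop A: base corners at (75,68), (645,163), (612,368) and (42,268), knob at (368,138). Crop B: base corners at (62,443), (215,535) and (592,290), knob at (324,95), with the arm standing up a little past vertical.

Run:
```python
from h import *
from scipy.optimize import least_squares
t=pickle.load(open("top0.pkl","rb"));s=pickle.load(open("scene0.pkl","rb"))
ca=lambda u,v:((u+.5)/6-.5+320,(v+.5)/6-.5+160)
cb=lambda u,v:((u+.5)/6-.5+280,(v+.5)/6-.5+140)
J=[(-80,42,10),(142,42,10),(142,-38,10),(-80,-38,10)]
A=[ca(75,68),ca(645,163),ca(612,368),ca(42,268)]
for p in A: print(np.round(onz(t,p,.01),4))
def W(x,P):
    c,q=np.cos(x[2]),np.sin(x[2]);P=np.array(P)/1e3
    return np.array([x[0]+c*P[0]-q*P[1],x[1]+q*P[0]+c*P[1],P[2]])
obs=[(t,j,a) for j,a in zip(J,A)]
obS=[(s,J[0],cb(62,440)),(s,J[3],cb(215,530)),(s,J[2],cb(592,288))]
for o in(obs,obS,obs+obS):
    r=least_squares(lambda x:np.concatenate([proj(k,W(x,j))-a for k,j,a in o]),[.5,-.25,-1.7]);print(np.round(r.x,4),np.round(r.fun,1))
x=r.x;np.save("jig.npy",x)
P,e=tri(t,ca(368,138),s,cb(324,95));print("knob",P,e)
c,q=np.cos(x[2]),np.sin(x[2]);d=P[:2]-x[:2];print("knob jig",c*d[0]+q*d[1],-q*d[0]+c*d[1],P[2])
print("hinge",W(x,(29,33,47)))
# tube in scene
hsv=cv2.cvtColor(s["image"],cv2.COLOR_RGB2HSV);m=cv2.inRange(hsv,(15,100,60),(35,255,255));m[:,:395]=0;m[:,428:]=0
cs=[c for c in cv2.findContours(m,0,2)[0] if cv2.contourArea(c)>40]
for c in cs:
    M=cv2.moments(c);u=(M["m10"]/M["m00"],M["m01"]/M["m00"]);print(u,onz(s,u,.008),onz(t,(405,266.1),.012))
```

```text
[ 0.5766 -0.1429  0.01  ]
[ 0.5362 -0.36    0.01  ]
[ 0.4577 -0.3438  0.01  ]
[ 0.499  -0.1292  0.01  ]
[ 0.5212 -0.2131 -1.758 ] [-0.2 -0.3  0.2  0.1  0.8  0.1 -0.8  0.1]
[ 0.5186 -0.2103 -1.7466] [-1.3  0.5  0.5 -0.1  0.9 -0.7]
[ 0.5204 -0.2126 -1.7533] [-0.6  0.2 -0.   0.1  0.7  0.2 -0.9  0.7 -1.5 -0.4  0.1 -1.   0.9 -1.2]
knob [ 0.52524157 -0.24336581  0.11744792] 0.0019378458267178813
knob jig 0.029329887093254205 0.010375801555475406 0.11744792206705457
hinge [ 0.54754992 -0.24714744  0.047     ]
(411.8941068139963, 208.74585635359117) [ 0.35593089 -0.29783534  0.008     ] [ 0.35702742 -0.30201247  0.012     ]
```

```bash
cat >> h.py <<'E'
from scipy.spatial.transform import Rotation as Rn
x=np.load("jig.npy")
def W(P):
    c,q=np.cos(x[2]),np.sin(x[2]);P=np.array(P,float)/1e3
    return np.array([x[0]+c*P[0]-q*P[1],x[1]+q*P[0]+c*P[1],P[2]])
def toJ(p):
    c,q=np.cos(x[2]),np.sin(x[2]);d=np.array(p[:2])-x[:2];return np.round(np.array([c*d[0]+q*d[1],-q*d[0]+c*d[1],p[2]])*1e3,1)
def go(*targets):  # (world xyz, yaw of tool y in deg) -> rows from measured pose
    from station import telemetry
    st=telemetry.sense();R=Rn.from_quat(st["tool_rot"])
    for p,yaw in targets:
        a=np.radians(yaw);y=np.array([np.cos(a),np.sin(a),0]);z=np.array([0,0,-1.]);G=Rn.from_matrix(np.c_[np.cross(y,z),y,z])
        print("row",np.round(R.inv().apply(np.array(p)-st["tcp_pos"])*1e3,1),np.round((R.inv()*G).as_rotvec(degrees=True),1),"dist",np.round(np.linalg.norm(np.array(p)-st["tcp_pos"])*1e3))
    print("t",st["t"],"tcp jig",toJ(st["tcp_pos"]),"F",np.round(st["force"],1),"q6",st["q"][5],"gap",st["finger_gap"])
JY=np.degrees(x[2])+90
E
python3 - <<'E'
from h import *
print(JY)
go(((.40,.25,.23),30),((.42,0,.2),JY),(W((29,-38,140)),JY),(W((29,-38,90)),JY))
E
```

```text
-10.456502944393662
row [-335.3 -292.5    0.9] [-0.1  0.  47.3] dist 445.0
row [-409.9 -531.9   31.3] [-0.1  0.1 87.8] dist 672.0
row [-517.7 -747.6   91.7] [-0.1  0.1 87.8] dist 914.0
row [-517.7 -747.5  141.7] [-0.1  0.1 87.8] dist 920.0
t 0.1 tcp jig [-738.6 -525.9  230.4] F [-0.7 -0.4  0. ] q6 -0.17852405259683016 gap 0.9996647164175774
```

Emit:
{"fn": "move_arm", "kwargs": {
  "commands": "-47 -41 0 0 0 10 -1; -94 -82 0 0 0 20 -1; -141 -123 0 0 0 30 -1; -188 -164 0 0 0 40 -1; -235 -205 0 0 0 47 -1",
  "grip_force": 30
}}

```text
t: 0.72
tcp_pos: [0.3224, 0.3563, 0.2311]
tool_rot: [0.499, 0.866, -0.0, 0.0]
force: [1.7, 0.1, -0.2]
finger_gap: 0.001
gripper_force: 0.0
```

Run:
```python
from h import *
go(((.40,.25,.23),30),((.42,0,.2),JY),(W((29,-38,140)),JY),(W((29,-38,90)),JY))
```

```text
row [-130.9   13.9    1.2] [-0.   0.   0.1] dist 132.0
row [-357.3  -94.    31.2] [-0.   0.  40.5] dist 371.0
row [-588.9 -161.5   91.2] [-0.   0.  40.5] dist 617.0
row [-588.9 -161.4  141.2] [-0.   0.  40.5] dist 627.0
t 0.725 tcp jig [-523.6 -298.   231.1] F [ 1.7  0.1 -0.2] q6 0.07753036247455758 gap 0.001105649892262113
```

Emit:
{"fn": "move_arm", "kwargs": {
  "commands": "-60 0 0 0 0 8 -1; -120 -5 0 0 0 16 -1; -180 -25 5 0 0 24 -1; -238 -45 10 0 0 32 -1; -296 -67 20 0 0 40 -1"
}}

```text
t: 1.35
tcp_pos: [0.4136, 0.067, 0.2114]
tool_rot: [0.766, 0.643, 0.001, 0.001]
force: [2.0, -0.3, -0.5]
finger_gap: -0.006
gripper_force: 0.0
```

Run:
```python
from h import *
go((W((29,-38,140)),JY),(W((29,-38,90)),JY))
```

```text
row [-285.6  115.2   71.5] [ 0.1 -0.   0.5] dist 316.0
row [-285.6  115.1  121.5] [ 0.1 -0.   0.5] dist 331.0
t 1.35 tcp jig [-255.6 -155.7  211.4] F [ 2.  -0.3 -0.5] q6 0.06626692719116854 gap -0.006248742436551675
```

Emit:
{"fn": "move_arm", "kwargs": {
  "commands": "-57 20 10 0 0 0.5 -1; -114 42 20 0 0 0.5 -1; -171 65 32 0 0 0.5 -1; -228 88 45 0 0 0.5 -1; -284 110 58 0 0 0.5 -1"
}}

```text
t: 1.98
tcp_pos: [0.4735, -0.2316, 0.1527]
tool_rot: [0.767, 0.641, 0.0, -0.0]
force: [1.7, -0.2, 0.5]
finger_gap: 0.001
gripper_force: 0.0
```

Run:
```python
from h import *
go((W((29,-38,90)),JY),(W((29,48,90)),JY))
s=__import__("station").snapshot("wrist");pickle.dump(s,open("w1.pkl","wb"));cv2.imwrite("pics/w1.png",s["image"][:,:,::-1])
```

```text
row [-1.9  4.6 62.7] [-0.  -0.   0.2] dist 63.0
row [-2.2 90.6 62.7] [-0.  -0.   0.2] dist 110.0
t 1.975 tcp jig [ 27.2 -42.6 152.7] F [ 1.7 -0.2  0.5] q6 -0.48853597238976193 gap 0.0014430006365357922
```

View pics/w1.png

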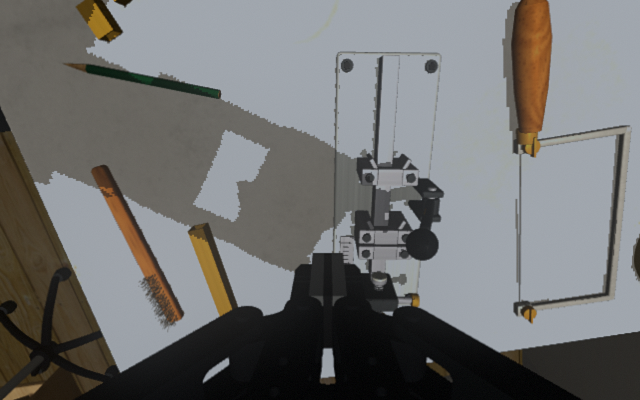

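The wrist view shows the jig upright in the image: near base corners at (337,52) and (440,53), rail end at about (380,56)–(398,56), knob at (421,244) and slim tube at about (213,270). I check the jig pose against it while pushing the arm back.

Emit:
{"fn": "move_arm", "kwargs": {
  "commands": "-2 5 30 0 0 0 -1; -2 5 62 0 0 0 -1; -2 18 62 0 0 0 -1; -2 31 62 0 0 0 -1; -2 44 62 0 0 0 -1"
}}

```text
t: 2.65
tcp_pos: [0.518, -0.2396, 0.0929]
tool_rot: [0.767, 0.642, 0.0, 0.001]
force: [-0.8, 0.1, 1.5]
finger_gap: 0.0
gripper_force: 0.9
```

Run:
```python
from h import *
s=pickle.load(open("w1.pkl","rb"))
for p in((337,52),(440,53),(334,248)): print("base",toJ(onz(s,p,.01)))
for p in((380,57),(398,57),(376,150),(397,150)): print("rail",toJ(onz(s,p,.03)))
g=cv2.cvtColor(s["image"],cv2.COLOR_RGB2GRAY)
for r in(80,110,140): print(r,g[r,330:445:1].tolist())
go((W((29,48,90)),JY))
```

```text
base [-79.4 -36.3  10. ]
base [-79.   41.5  10. ]
base [ 82.7 -37.1  10. ]
rail [-74.3  -6.5  30. ]
rail [-74.4   6.2  30. ]
rail [-8.7 -6.3 30. ]
rail [-8.7  9.6 30. ]
80 [165, 164, 164, 164, 165, 153, 103, 126, 158, 166, 166, 164, 164, 165, 164, 165, 164, 164, 164, 165, 164, 165, 165, 166, 165, 164, 164, 165, 164, 164, 165, 164, 164, 163, 164, 164, 165, 165, 163, 164, 165, 164, 164, 164, 166, 165, 155, 106, 63, 50, 53, 93, 160, 166, 165, 164, 164, 167, 164, 164, 165, 165, 164, 165, 165, 165, 164, 158, 150, 163, 164, 165, 166, 165, 165, 165, 165, 165, 165, 166, 163, 166, 165, 165, 165, 165, 164, 166, 165, 165, 166, 165, 166, 165, 165, 165, 165, 164, 165, 166, 164, 165, 165, 166, 165, 164, 165, 158, 139, 144, 164, 165, 164, 163, 167]
110 [164, 164, 163, 155, 108, 91, 103, 146, 165, 164, 163, 164, 164, 164, 165, 163, 163, 164, 163, 163, 164, 164, 164, 164, 164, 163, 163, 164, 163, 164, 163, 164, 163, 162, 163, 163, 164, 163, 164, 164, 164, 162, 154, 117, 113, 109, 75, 52, 53, 79, 139, 165, 166, 164, 163, 163, 163, 164, 164, 164, 165, 164, 163, 164, 164, 158, 149, 163, 165, 165, 164, 1
[... 240 characters left out ...]
63, 147, 92, 135, 162, 157, 162, 161, 163, 163, 162, 163, 162, 163, 164, 162, 162, 162, 162, 162, 162, 164, 163, 162, 163, 162, 162, 162, 163, 162, 163, 163, 161, 163, 163, 163, 163, 163, 155, 121, 108, 99, 54, 48, 57, 101, 162, 164, 163, 163, 163, 164, 163, 162, 163, 164, 162, 164, 162, 159, 143, 134, 161, 164, 164, 162, 164, 164, 163, 164, 163, 163, 163, 163, 163, 164, 164, 164, 163, 163, 162, 164, 163, 164, 163, 163, 164, 162, 164, 164, 164, 163, 164, 163, 164, 164, 164, 164, 160, 143, 142, 162, 165, 164, 165, 164, 165, 165, 165, 165, 164, 164]
row [-2.3 45.4  2.9] [0.1 0.1 0.3] dist 46.0
t 2.65 tcp jig [27.   2.6 92.9] F [-0.8  0.1  1.5] q6 -0.45117928429252435 gap 0.00042533924519281505
```

Emit:
{"fn": "move_arm", "kwargs": {
  "commands": "-2 9 3 0 0 0 -1; -2 18 3 0 0 0 -1; -2 27 3 0 0 0 -1; -2 36 3 0 0 0 -1; -2 44 3 0 0 0 -1"
}}

```text
t: 3.28
tcp_pos: [0.5594, -0.2488, 0.088]
tool_rot: [0.767, 0.641, -0.0, -0.001]
force: [-2.9, -0.1, 0.1]
finger_gap: -0.003
gripper_force: 0.8
```

Run:
```python
from h import *
s=pickle.load(open("w1.pkl","rb"))
for p in((381.5,80),(397.7,80),(379.8,110),(395.8,110),(378.2,140),(393.5,140)): print("rail",toJ(onz(s,p,.03)))
for p in((336.3,80),(438.5,80),(335.2,110),(435.2,110),(335,140),(432.5,140)): print("base",toJ(onz(s,p,.01)))
s=__import__("station").snapshot("wrist");pickle.dump(s,open("w2.pkl","wb"));cv2.imwrite("pics/w2.png",s["image"][:,:,::-1])
go((W((29,50,90)),JY))
# predicted tube in w1
t=pickle.load(open("w1.pkl","rb"))
m=cv2.inRange(cv2.cvtColor(t["image"],cv2.COLOR_RGB2HSV),(18,120,70),(35,255,255));m[:,:185]=0;m[:,245:]=0;m[:200]=0
ys,xs=np.nonzero(m)
for a in range(225,306,10): 
    r=xs[ys==a]; print(a,r.min(),r.max(),np.round(onz(t,(r.min(),a),.014),4)[:2],np.round(onz(t,(r.max(),a),.014),4)[:2])
print(xs.min(),ys.min(),np.round(onz(t,(195,225),.014),4))
```

```text
rail [-59.   -4.7  30. ]
rail [-59.1   6.9  30. ]
rail [-38.2  -4.9  30. ]
rail [-38.2   6.9  30. ]
rail [-16.2  -5.   30. ]
rail [-16.3   6.5  30. ]
base [-59.4 -36.6  10. ]
base [-59.7  42.2  10. ]
base [-37.  -37.3  10. ]
base [-37.2  41.9  10. ]
base [-13.4 -37.2  10. ]
base [-13.6  41.9  10. ]
row [-0.2  3.5 -1.8] [0.1 0.  0.2] dist 4.0
t 3.325 tcp jig [28.8 46.5 88.2] F [-1.3  0.4 -0.6] q6 -0.4225088715334234 gap -0.00022957697548664534
225 198 203 [ 0.3572 -0.2429] [ 0.3614 -0.2437]
235 189 204 [ 0.3467 -0.2506] [ 0.3596 -0.2529]
245 193 208 [ 0.3473 -0.2604] [ 0.3603 -0.2627]
255 197 212 [ 0.3479 -0.2704] [ 0.3611 -0.2728]
265 201 216 [ 0.3486 -0.2806] [ 0.3619 -0.283 ]
275 205 220 [ 0.3492 -0.291 ] [ 0.3627 -0.2934]
285 208 223 [ 0.349  -0.3015] [ 0.3626 -0.3039]
295 212 227 [ 0.3497 -0.3123] [ 0.3634 -0.3148]
305 216 231 [ 0.3503 -0.3234] [ 0.3642 -0.3258]
189 224 [ 0.3546 -0.2425  0.014 ]
```

Emit:
{"fn": "move_arm", "kwargs": {
  "commands": "0 2 0 0 0 0 -1; 0 3 0 0 0 0 -1; 0 4 0 0 0 0 -1; 0 5 0 0 0 0 -1; 0 6 0 0 0 0 -1"
}}

```text
t: 3.95
tcp_pos: [0.5653, -0.2501, 0.0884]
tool_rot: [0.767, 0.641, 0.0, 0.0]
force: [-1.1, 0.4, -0.0]
finger_gap: 0.002
gripper_force: 0.6
```

View pics/w2.png

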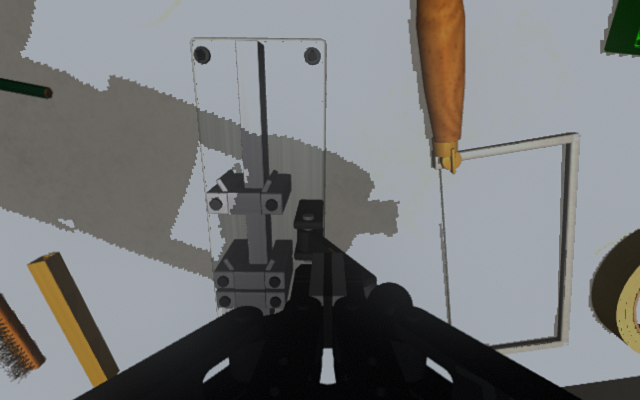

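The hinge is at (310,212) and the knob at about (388,298): the arm leans well back. I compute its angle and plan the tube grasp.

Run:
```python
from h import *
x[:2]+=W((.5,.7,0))[:2]-W((0,0,0))[:2];np.save("jig.npy",x)
import station
s=station.snapshot("wrist")
g=cv2.cvtColor(s["image"],cv2.COLOR_RGB2GRAY)
w=pickle.load(open("w2.pkl","rb"));o,v=ray(w,(388,298))
n=W((1,0,0))-W((0,0,0));k=((W((29,0,0))-o)@n)/(v@n);P=toJ(o+k*v);print("knob",P,"ang(before last push)",np.arctan2(P[2]-47,33-P[1]))
C=(.3568,-.3015)
go(((.40,-.28,.2),0),((C[0],C[1],.08),2.6),((C[0],C[1],.02),2.6))
```

```text
knob [ 29.   68.3 107.5] ang(before last push) 2.098973539582214
row [ -58.7 -157.6 -111.6] [  0.    0.  -10.2] dist 202.0
row [ -87.5 -196.3    8.4] [  0.    0.  -12.8] dist 215.0
row [ -87.5 -196.4   68.4] [  0.    0.  -12.8] dist 226.0
t 4.0 tcp jig [28.3 50.5 88.5] F [-1.3  0.2  0. ] q6 -0.41884551856659896 gap 0.0023732334589337267
```

Emit:
{"fn": "move_arm", "kwargs": {
  "commands": "0 2 0 0 0 0 -1; 0 4 0 0 0 0 -1; 0 6 0 0 0 0 -1; 0 7 0 0 0 0 -1; 0 8 0 0 0 0 -1"
}}

```text
t: 4.62
tcp_pos: [0.5733, -0.2516, 0.0883]
tool_rot: [0.767, 0.641, -0.0, -0.0]
force: [-0.8, 0.4, 0.5]
finger_gap: 0.002
gripper_force: 0.6
```

Run:
```python
from h import *
G=(.3552,-.2765)
go((W((28,20,170)),JY),((G[0],G[1],.12),2.6),((G[0],G[1],.002),2.6))
```

```text
row [  0.3 -38.4 -81.7] [-0.   0.   0.3] dist 90.0
row [ -63.2 -210.2  -31.6] [ -0.    0.  -12.8] dist 222.0
row [ -63.2 -210.2   86.4] [ -0.    0.  -12.8] dist 236.0
t 4.625 tcp jig [28.2 58.4 88.3] F [-0.8  0.4  0.5] q6 -0.41358124152747633 gap 0.0021719530950999096
```

Emit:
{"fn": "move_arm", "kwargs": {
  "commands": "0 -20 -30 0 0 0 -1; -5 -55 -80 0 0 -3 -1; -25 -110 -85 0 0 -6 -0.1; -45 -165 -70 0 0 -10 -0.1; -63 -210 -40 0 0 -12.8 -0.1"
}}

```text
t: 5.25
tcp_pos: [0.3554, -0.2782, 0.1297]
tool_rot: [0.69, 0.724, -0.001, 0.004]
force: [-0.3, -1.1, -1.0]
finger_gap: 0.454
gripper_force: 0.0
```

Run:
```python
from h import *
import station
G=(.3552,-.2765)
go(((G[0],G[1],.002),2.6))
s=station.snapshot("wrist");cv2.imwrite("pics/w3.png",s["image"][:,:,::-1]);pickle.dump(s,open("w3.pkl","wb"))
s=station.snapshot("top");pickle.dump(s,open("t3.pkl","wb"))
```

```text
row [  2.5  -0.7 127.7] [0.3 0.4 0.1] dist 128.0
t 5.25 tcp jig [  93.9 -151.1  129.7] F [-0.3 -1.1 -1. ] q6 -0.960107050971885 gap 0.4538820513045167
```

View pics/w3.png

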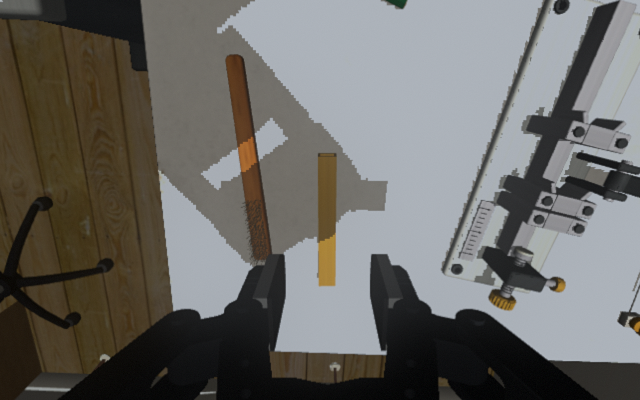

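The wrist view shows the tube vertical in the image, ends at (327,153) and (327,285), centred between the open fingers. The brush is to its left, about (250,190) abreast of the planned grasp.

Run:
```python
from h import *
s=pickle.load(open("w3.pkl","rb"))
m=cv2.inRange(cv2.cvtColor(s["image"],cv2.COLOR_RGB2HSV),(15,100,50),(35,255,255));m[:,:305]=0;m[:,350:]=0;m[:140]=0;m[300:]=0
c=max(cv2.findContours(m,0,2)[0],key=cv2.contourArea);b=cv2.boxPoints(cv2.minAreaRect(c));print(b.tolist())
for p in b: print(np.round(onz(s,p,.014),4))
for p in ((250,185),(272,262)): print("brush",np.round(onz(s,p,.012),4))
```

```text
[[318.0, 154.0], [335.0, 154.0], [335.0, 285.0], [318.0, 285.0]]
[ 0.3469 -0.2452  0.014 ]
[ 0.3596 -0.2446  0.014 ]
[ 0.3655 -0.3557  0.014 ]
[ 0.3512 -0.3563  0.014 ]
brush [ 0.2956 -0.272   0.012 ]
brush [ 0.3123 -0.3374  0.012 ]
```

Emit:
{"fn": "move_arm", "kwargs": {
  "commands": "1 -0.5 50 0.3 0.4 0 -0.15; 2 -0.5 95 0.3 0.4 0 -0.15; 3 -0.5 120 0.3 0.4 0 -0.15; 3 -0.5 126 0.3 0.4 0 -0.15; 3 -0.5 126 0.3 0.4 0 -1",
  "grip_force": 40
}}

```text
t: 5.98
tcp_pos: [0.3558, -0.2741, 0.0026]
tool_rot: [0.691, 0.723, 0.0, -0.003]
force: [0.2, 0.4, 0.4]
finger_gap: 0.227
gripper_force: 0.0
```

Emit:
{"fn": "move_arm", "kwargs": {
  "commands": "0 0 0 0 0 0 -1; 0 0 0 0 0 0 -1; 0 0 0 0 0 0 -1; 0 0 -2 0 0 0 -1; 0 0 -5 0 0 0 -1"
}}

```text
t: 6.6
tcp_pos: [0.3547, -0.2733, 0.0076]
tool_rot: [0.691, 0.723, 0.001, -0.004]
force: [0.1, 0.0, -1.0]
finger_gap: 0.149
gripper_force: 42.4
```

Run:
```python
from h import *
go(((.42,-.24,.14),0),(W((-65,0,90)),JY))
```

```text
row [  31.3   66.1 -132.6] [-0.3 -0.4  2.6] dist 151.0
row [116.4 183.1 -82.6] [-0.4 -0.4 13. ] dist 232.0
t 6.6 tcp jig [  89.3 -152.6    7.6] F [ 0.1  0.  -1. ] q6 -0.9515862215549603 gap 0.14888792835763356
```

Run:
```python
from h import *
t=pickle.load(open("top0.pkl","rb"))
m=cv2.inRange(cv2.cvtColor(t["image"],cv2.COLOR_RGB2HSV),(100,150,40),(125,255,255));m[:,:255]=0;m[:,320:]=0
c=max(cv2.findContours(m,0,2)[0],key=cv2.contourArea)
for p in cv2.boxPoints(cv2.minAreaRect(c)): print("box",toJ(onz(t,p,.03)))
go(((.42,-.24,.14),0),(W((-97,-50,110)),JY),(W((-97,0,80)),JY))
```

```text
box [-223.9   36.4   30. ]
box [-147.5   49.2   30. ]
box [-138.4   -0.9   30. ]
box [-214.2  -13.7   30. ]
row [  31.3   66.1 -132.6] [-0.3 -0.4  2.6] dist 151.0
row [ 159.   141.5 -102.1] [-0.4 -0.4 13. ] dist 236.0
row [147.5 190.3 -72.4] [-0.4 -0.4 13. ] dist 251.0
t 6.6 tcp jig [  89.3 -152.6    7.6] F [ 0.1  0.  -1. ] q6 -0.9515862215549603 gap 0.14888792835763356
```

Emit:
{"fn": "move_arm", "kwargs": {
  "commands": "5 5 -55 0 0 0 -1; 35 35 -95 0 0 3 -1; 75 75 -105 0 0 6 -1; 115 110 -105 0 0 10 -1; 150 141 -102 -0.4 -0.4 13 -1"
}}

```text
t: 7.22
tcp_pos: [0.4907, -0.1165, 0.1103]
tool_rot: [0.769, 0.639, 0.0, 0.001]
force: [-0.4, -0.9, -0.8]
finger_gap: 0.148
gripper_force: 42.4
```

Run:
```python
from h import *
go((W((-95,0,80)),JY),(W((-95,0,38)),JY))
```

```text
row [ 5.4 47.3 30.4] [ 0.2  0.1 -0. ] dist 56.0
row [ 5.4 47.2 72.4] [ 0.2  0.1 -0. ] dist 87.0
t 7.225 tcp jig [-89.7 -47.4 110.3] F [-0.4 -0.9 -0.8] q6 -0.271402222367395 gap 0.14812576200445415
```

Emit:
{"fn": "move_arm", "kwargs": {
  "commands": "7 20 10 0 0 0 -1; 7 47 25 0.2 0.1 0 -1; 7 47 45 0.2 0.1 0 -1; 7 47 62 0.2 0.1 0 -1; 7 47 66 0.2 0.1 0 -1"
}}

```text
t: 7.85
tcp_pos: [0.5355, -0.119, 0.0425]
tool_rot: [0.768, 0.64, -0.001, -0.003]
force: [0.3, -0.8, -0.2]
finger_gap: 0.148
gripper_force: 42.4
```

Run:
```python
from h import *
import station
go((W((-97,0,34)),JY))
for n in("wrist","scene"):
    s=station.snapshot(n);pickle.dump(s,open(n+"4.pkl","wb"))
    if n=="wrist": cv2.imwrite("pics/w4.png",s["image"][:,:,::-1])
```

```text
row [1.7 2.9 8.4] [-0.3 -0.1  0. ] dist 9.0
t 7.85 tcp jig [-95.3  -2.8  42.5] F [ 0.3 -0.8 -0.2] q6 -0.24167687019865233 gap 0.14831765573771075
```

View pics/w4.png

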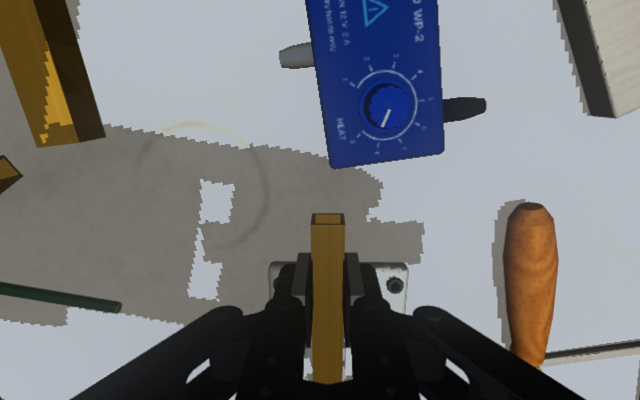

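The wrist view shows the gripped tube running straight down the image, rear end at (312–344, 213–224). The base's rear edge is at about row 263, columns 270–408, below it. I check the lateral offset numerically.

Run:
```python
from h import *
s=pickle.load(open("wrist4.pkl","rb"))
m=cv2.inRange(cv2.cvtColor(s["image"],cv2.COLOR_RGB2HSV),(15,100,40),(35,255,255));m[:,:300]=0;m[:,360:]=0;m[:200]=0
for r in(216,220,230,240,260,280,300,320,340,360,375):
    q=np.nonzero(m[r])[0];
    if len(q): print(r,q.min(),q.max(),toJ(onz(s,(q.min()-.0,r),.0537)),toJ(onz(s,(q.max()+1,r),.0537)))
g=cv2.cvtColor(s["image"],cv2.COLOR_RGB2GRAY)
print(g[285,262:300].tolist());print(g[285,380:420].tolist()); print(g[255:300,385].tolist())
c=pickle.load(open("scene4.pkl","rb"))
m=cv2.inRange(cv2.cvtColor(c["image"],cv2.COLOR_RGB2HSV),(15,90,40),(35,255,255))
cs=[k for k in cv2.findContours(m,0,2)[0] if cv2.contourArea(k)>30]
for k in cs: print(cv2.boundingRect(k),cv2.contourArea(k),np.round(cv2.minAreaRect(k)[0]))
print("pred rear/front",proj(c,W((-125,-2.8,47))),proj(c,W((-13,-2.8,47))))
```

```text
216 313 341 [-126.7   -9.2   53.7] [-126.7    2.5   53.7]
220 312 341 [-125.    -9.6   53.7] [-125.     2.5   53.7]
230 311 344 [-120.6  -10.1   53.7] [-120.7    3.8   53.7]
240 311 344 [-116.2  -10.1   53.7] [-116.2    3.8   53.7]
260 311 344 [-107.1  -10.3   53.7] [-107.2    4.    53.7]
280 312 342 [-97.6 -10.   53.7] [-97.7   3.3  53.7]
300 313 342 [-87.8  -9.7  53.7] [-87.8   3.4  53.7]
320 312 343 [-77.5 -10.2  53.7] [-77.6   4.   53.7]
340 312 342 [-66.8 -10.4  53.7] [-66.9   3.7  53.7]
360 312 341 [-55.6 -10.5  53.7] [-55.7   3.4  53.7]
375 313 341 [-46.9 -10.2  53.7] [-47.    3.5  53.7]
[111, 111, 112, 112, 114, 114, 107, 75, 85, 93, 93, 47, 34, 34, 26, 25, 23, 23, 25, 25, 23, 22, 24, 22, 23, 24, 22, 22, 22, 24, 35, 41, 39, 40, 41, 40, 40, 40]
[178, 180, 180, 180, 180, 167, 99, 43, 56, 62, 62, 54, 40, 37, 38, 39, 39, 38, 39, 52, 61, 60, 62, 103, 174, 165, 146, 142, 179, 183, 182, 182, 182, 182, 182, 182, 182, 182, 183, 181]
[115, 117, 116, 118, 117, 118, 111, 79, 59, 58, 61, 74, 106, 132, 150, 161, 170, 177, 180, 180, 180, 179, 179, 180, 181, 178, 169, 168, 168, 165, 167, 181, 183, 179, 179, 179, 180, 179, 180, 181, 179, 181, 181, 175, 132]
(151, 379, 24, 21) 191.5 [164. 392.]
(125, 366, 29, 28) 86.5 [139. 380.]
(439, 363, 19, 37) 163.0 [446. 380.]
(82, 351, 51, 44) 570.0 [108. 373.]
(351, 266, 17, 12) 140.0 [359. 272.]
(375, 265, 9, 14) 80.5 [379. 271.]
(286, 257, 45, 47) 787.0 [308. 280.]
(287, 205, 10, 13) 78.0 [292. 211.]
(306, 189, 22, 19) 168.0 [316. 198.]
(250, 142, 28, 22) 254.0 [263. 153.]
(150, 111, 8, 28) 33.5 [153. 125.]
(165, 105, 11, 26) 64.0 [170. 118.]
pred rear/front [287.1437516  214.47152246] [324.41737983 192.92048975]
```

Run:
```python
from h import *
s=pickle.load(open("wrist4.pkl","rb"))
print(toJ(onz(s,(269,285),.01)),toJ(onz(s,(406.5,285),.01)),toJ(onz(s,(385,262.5),.01)))
t=pickle.load(open("t3.pkl","rb"))
```

```text
[-68.8 -37.   10. ] [-69.   41.4  10. ] [-83.2  28.5  10. ]
```

Emit:
{"fn": "move_arm", "kwargs": {
  "commands": "0 3 5 -0.3 -0.1 0 -1; 0 3 8.5 -0.3 -0.1 0 -1; -6 3 8.5 -0.3 -0.1 0 -1; -12 3 8.5 -0.3 -0.1 0 -1; -18 3 8.5 -0.3 -0.1 0 -1"
}}

```text
t: 8.57
tcp_pos: [0.5366, -0.1383, 0.0353]
tool_rot: [0.768, 0.64, 0.001, 0.001]
force: [0.2, -0.5, -1.0]
finger_gap: 0.151
gripper_force: 42.4
```

Run:
```python
from h import *
go((W((-40,0,33.5)),JY))
```

```text
row [-36.5  -1.8   1.8] [0.2 0.  0. ] dist 37.0
t 8.575 tcp jig [-76.5   1.8  35.3] F [ 0.2 -0.5 -1. ] q6 -0.2725161647136618 gap 0.15149103159961222
```

Emit:
{"fn": "move_arm", "kwargs": {
  "commands": "0 -1.5 1 0 0 0 -1; 0 -2.3 1.5 0 0 0 -1; 0 -2.3 1.5 0 0 0 -1; -3 -2.3 1.5 0 0 0 -1; -6 -2.3 1.5 0 0 0 -1"
}}

```text
t: 9.2
tcp_pos: [0.5333, -0.1433, 0.0337]
tool_rot: [0.768, 0.64, 0.001, 0.001]
force: [0.4, -0.8, -0.5]
finger_gap: 0.15
gripper_force: 42.4
```

Run:
```python
from h import *
go((W((-40,0,33.5)),JY))
```

```text
row [-31.    0.5   0.2] [0.2 0.  0.1] dist 31.0
t 9.2 tcp jig [-71.   -0.5  33.7] F [ 0.4 -0.8 -0.5] q6 -0.2840082230068418 gap 0.14985368096036128
```

Emit:
{"fn": "move_arm", "kwargs": {
  "commands": "-5 0.3 0 0 0 0 -1; -10 0.3 0 0 0 0 -1; -15 0.3 0 0 0 0 -1; -20 0.3 0 0 0 0 -1; -25 0.3 0 0 0 0 -1"
}}

```text
t: 9.82
tcp_pos: [0.529, -0.1683, 0.0337]
tool_rot: [0.768, 0.64, 0.001, 0.001]
force: [0.3, -0.4, -0.5]
finger_gap: 0.151
gripper_force: 42.4
```

Run:
```python
from h import *
import station
go((W((-25,0,33)),JY))
s=station.snapshot("scene");pickle.dump(s,open("s5.pkl","wb"))
a=cv2.resize(s["image"][140:235,280:390],None,fx=6,fy=6,interpolation=cv2.INTER_CUBIC);cv2.imwrite("pics/s5.png",a[:,:,::-1])
s=station.snapshot("wrist");pickle.dump(s,open("wrist5.pkl","wb"))
m=cv2.inRange(cv2.cvtColor(s["image"],cv2.COLOR_RGB2HSV),(15,100,40),(35,255,255));m[:,:300]=0;m[:,360:]=0;m[:200]=0
for r in range(212,246,4):
    q=np.nonzero(m[r])[0]
    if len(q): print(r,q.min(),q.max(),toJ(onz(s,(q.min(),r),.045)),toJ(onz(s,(q.max()+1,r),.045)))
```

```text
row [-20.7   0.3   0.7] [0.2 0.  0. ] dist 21.0
t 9.825 tcp jig [-45.7  -0.3  33.7] F [ 0.3 -0.4 -0.5] q6 -0.3282540438318337 gap 0.15084040632793025
216 313 340 [-76.6  -6.5  45. ] [-76.5   4.7  45. ]
220 312 342 [-74.8  -6.9  45. ] [-74.8   5.5  45. ]
224 311 343 [-73.1  -7.4  45. ] [-73.1   6.   45. ]
228 311 344 [-71.4  -7.4  45. ] [-71.4   6.4  45. ]
232 311 344 [-69.6  -7.4  45. ] [-69.6   6.4  45. ]
236 311 344 [-67.9  -7.4  45. ] [-67.8   6.4  45. ]
240 311 344 [-66.1  -7.5  45. ] [-66.1   6.5  45. ]
244 311 344 [-64.3  -7.5  45. ] [-64.3   6.5  45. ]
```

View pics/s5.png

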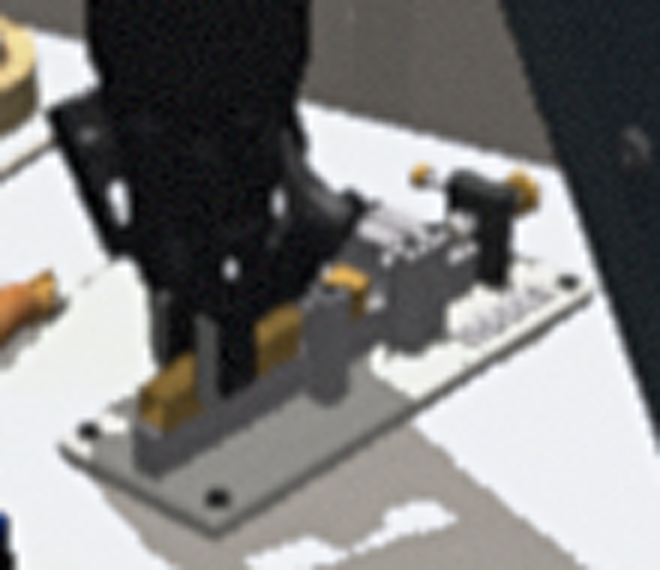

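The scene crop shows the tube on the rail and through the keeper, its front visible just past the bridge at (350,285). I keep feeding into the saw guide.

Emit:
{"fn": "move_arm", "kwargs": {
  "commands": "-4 0.3 0 0 0 0 -1; -8 0.3 0.3 0 0 0 -1; -12 0.3 0.3 0 0 0 -1; -16 0.3 0.3 0 0 0 -1; -19 0.3 0.3 0 0 0 -1"
}}

```text
t: 10.55
tcp_pos: [0.5259, -0.1869, 0.0334]
tool_rot: [0.768, 0.64, 0.001, 0.001]
force: [-0.1, 0.6, -0.6]
finger_gap: 0.149
gripper_force: 42.4
```

Run:
```python
from h import *
go((W((-25,0,33)),JY))
```

```text
row [-1.8 -0.1  0.4] [0.2 0.  0. ] dist 2.0
t 10.55 tcp jig [-26.8   0.1  33.4] F [-0.1  0.6 -0.6] q6 -0.36081870727050325 gap 0.1486472204694555
```

Emit:
{"fn": "move_arm", "kwargs": {
  "commands": "0 0 0.7 0 0 0 -1; 0 0 0.7 0 0 0 -0.3; 0 0 0.7 0 0 0 -0.3; 0 0 -20 0 0 0 -0.3; 5 0 -45 0 0 0 -0.3"
}}

```text
t: 11.18
tcp_pos: [0.5263, -0.1814, 0.0782]
tool_rot: [0.768, 0.64, 0.0, 0.0]
force: [-0.1, -0.2, -0.2]
finger_gap: 0.349
gripper_force: 0.0
```

Emit:
{"fn": "move_arm", "kwargs": {
  "commands": "25 0 0 0 0 0 -1; 45 0 0 0 0 0 -1; 45 0 0 0 0 0 -1; 45 0 0 0 0 0 -1; 45 0 0 0 0 0 -1"
}}

```text
t: 11.8
tcp_pos: [0.5348, -0.138, 0.0781]
tool_rot: [0.769, 0.64, 0.001, 0.001]
force: [-0.4, 0.2, -0.4]
finger_gap: 0.004
gripper_force: 0.0
```

Run:
```python
from h import *
import station
go((W((-80,0,33)),JY))
s=station.snapshot("scene");pickle.dump(s,open("s6.pkl","wb"))
s5=pickle.load(open("s5.pkl","rb"))
m=cv2.inRange(cv2.cvtColor(s["image"],cv2.COLOR_RGB2HSV),(15,90,40),(35,255,255));m[:185]=0;m[225:]=0;m[:,295:][:,60:]=0;m[:,:295]=0
for k in cv2.findContours(m,0,2)[0]: print(cv2.boundingRect(k),cv2.contourArea(k))
for X in(-60,-54,-50,-45): print(X,proj(s,W((X,-7,30))),proj(s,W((X,7,44))),proj(s,W((X,-7,44))))
s=station.snapshot("wrist");pickle.dump(s,open("w6.pkl","wb"))
m=cv2.inRange(cv2.cvtColor(s["image"],cv2.COLOR_RGB2HSV),(15,90,40),(35,255,255));m[:,:280]=0;m[:,380:]=0
for k in cv2.findContours(m,0,2)[0]: print("w",cv2.boundingRect(k),cv2.contourArea(k))
```

```text
row [ 3.5 -0.1 45.1] [0.1 0.  0. ] dist 45.0
t 11.8 tcp jig [-76.5  -0.   78.1] F [-0.4  0.2 -0.4] q6 -0.27278596784766185 gap 0.003912768282125416
(310, 191, 20, 17) 165.0
(335, 185, 9, 8) 32.0
-60 [311.03086178 209.09734174] [306.10545255 201.11159771] [310.93769306 203.50101892]
-54 [312.97272562 207.94110345] [308.0654565  199.98785427] [312.89551253 202.35788995]
-50 [314.25876205 207.17536946] [309.36350729 199.24362914] [314.19205185 201.60086946]
-45 [315.85680098 206.22387009] [310.97647615 198.3188441 ] [315.80307071 200.66023262]
w (322, 348, 11, 10) 82.0
```

Emit:
{"fn": "move_arm", "kwargs": {
  "commands": "3 0 20 0 0 0 -1; 3 0 40 0 0 0 -1; 3 0 44.5 0 0 0 -1; 0 0 44.5 0 0 0 -1; -5 0 44.5 0 0 0 -1"
}}

```text
t: 12.52
tcp_pos: [0.5345, -0.1429, 0.0345]
tool_rot: [0.768, 0.64, 0.001, 0.002]
force: [0.3, 1.3, 0.1]
finger_gap: 0.0
gripper_force: 0.0
```

Emit:
{"fn": "move_arm", "kwargs": {
  "commands": "-4 0 0 0 0 0 -1; -8 0 0 0 0 0 -1; -12 0 0 0 0 0 -1; -16 0 0 0 0 0 -1; -20 0 0 0 0 0 -1"
}}

```text
t: 13.15
tcp_pos: [0.5304, -0.1622, 0.0339]
tool_rot: [0.768, 0.64, 0.001, 0.001]
force: [0.5, 0.7, 0.7]
finger_gap: 0.001
gripper_force: 0.3
```

Run:
```python
from h import *
import station
go((W((-19,0,33)),JY))
s=station.snapshot("scene");pickle.dump(s,open("s7.pkl","wb"))
m=cv2.inRange(cv2.cvtColor(s["image"],cv2.COLOR_RGB2HSV),(15,90,40),(35,255,255));m[:180]=0;m[225:]=0;m[:,355:]=0;m[:,:295]=0
for k in cv2.findContours(m,0,2)[0]: print(cv2.boundingRect(k),cv2.contourArea(k))
```

```text
row [-32.9  -0.    0.9] [0.2 0.  0. ] dist 33.0
t 13.15 tcp jig [-51.9  -0.   33.9] F [0.5 0.7 0.7] q6 -0.31749041584649773 gap 0.000811917498976657
(317, 190, 13, 16) 99.5
(335, 183, 9, 10) 43.0
```

Emit:
{"fn": "move_arm", "kwargs": {
  "commands": "-3 0 0.5 0 0 0 -1; -6 0 0.5 0 0 0 -1; -9 0 0.5 0 0 0 -1; -12 0 0.5 0 0 0 -1; -14 0 0.5 0 0 0 -1"
}}

```text
t: 13.82
tcp_pos: [0.5279, -0.1761, 0.0334]
tool_rot: [0.768, 0.64, 0.001, 0.001]
force: [-0.7, 1.7, -0.0]
finger_gap: -0.003
gripper_force: 0.1
```

Emit:
{"fn": "move_arm", "kwargs": {
  "commands": "-0.7 0 0 0 0 0 -1; -1.4 0 0 0 0 0 -1; -2.1 0 0 0 0 0 -1; -2.8 0 0 0 0 0 -1; -3.5 0 0 0 0 0 -1"
}}

```text
t: 14.45
tcp_pos: [0.5273, -0.1792, 0.0334]
tool_rot: [0.768, 0.64, 0.001, 0.001]
force: [0.3, -0.5, -1.0]
finger_gap: -0.001
gripper_force: 0.1
```

Emit:
{"fn": "move_arm", "kwargs": {
  "commands": "-0.5 0 0 0 0 0 -1; -1 0 0 0 0 0 -1; -1.5 0 0 0 0 0 -1; -2 0 0 0 0 0 -1; -2.5 0 0 0 0 0 -1"
}}

```text
t: 15.08
tcp_pos: [0.5268, -0.1817, 0.0334]
tool_rot: [0.768, 0.64, 0.001, 0.001]
force: [-0.9, 0.2, 0.1]
finger_gap: -0.001
gripper_force: 0.1
```

Emit:
{"fn": "move_arm", "kwargs": {
  "commands": "-0.5 0 0 0 0 0 -1; -1 0 0 0 0 0 -1; -1.5 0 0 0 0 0 -1; -2 0 0 0 0 0 -1; -2 0 0 0 0 0 -1"
}}

```text
t: 15.7
tcp_pos: [0.5265, -0.1837, 0.0334]
tool_rot: [0.768, 0.64, 0.001, 0.001]
force: [-1.0, -0.5, 0.7]
finger_gap: -0.001
gripper_force: 0.0
```

Emit:
{"fn": "move_arm", "kwargs": {
  "commands": "-0.5 0 0 0 0 0 -1; -1 0 0 0 0 0 -1; -1.5 0 0 0 0 0 -1; -2 0 0 0 0 0 -1; -2 0 0 0 0 0 -1"
}}

```text
t: 16.32
tcp_pos: [0.5261, -0.1857, 0.0334]
tool_rot: [0.768, 0.64, 0.001, 0.001]
force: [-0.6, -0.3, 0.8]
finger_gap: 0.002
gripper_force: 0.1
```

Run:
```python
from h import *
import station
go((W((-19,0,33)),JY))
s=station.snapshot("scene");pickle.dump(s,open("s8.pkl","wb"))
m=cv2.inRange(cv2.cvtColor(s["image"],cv2.COLOR_RGB2HSV),(15,90,40),(35,255,255));m[:165]=0;m[225:]=0;m[:,370:]=0;m[:,:295]=0
for k in cv2.findContours(m,0,2)[0]: print(cv2.boundingRect(k),cv2.contourArea(k))
for X in(-30,-20,-10,68,75,80,86,92): print(X,proj(s,W((X,-7,44))),proj(s,W((X,-7,30))))
a=cv2.resize(s["image"][150:215,300:385],None,fx=9,fy=9,interpolation=cv2.INTER_CUBIC);cv2.imwrite("pics/s8.png",a[:,:,::-1])
```

```text
row [-9.  -0.1  0.4] [0.2 0.  0. ] dist 9.0
t 16.325 tcp jig [-28.    0.1  33.4] F [-0.6 -0.3  0.8] q6 -0.35875190853046707 gap 0.0017286382282245601
(324, 191, 6, 11) 31.5
(335, 183, 9, 10) 46.0
(352, 177, 5, 6) 3.0
(365, 169, 4, 6) 8.0
(349, 168, 2, 2) 1.0
-30 [320.57282864 197.87528889] [320.58858671 203.40653482]
-20 [323.70100572 196.04883025] [323.69223147 201.55864552]
-10 [326.78883942 194.24593218] [326.75613735 199.73444794]
68 [349.57686672 180.94081056] [349.37641369 186.26768579]
75 [351.51634643 179.80842991] [351.30233361 185.1211866 ]
80 [352.89164996 179.00544923] [352.66808989 184.30816002]
86 [354.53109677 178.04824795] [354.29622961 183.33894622]
92 [356.158761   177.09792742] [355.91274744 182.3766595 ]
```

View pics/s8.png

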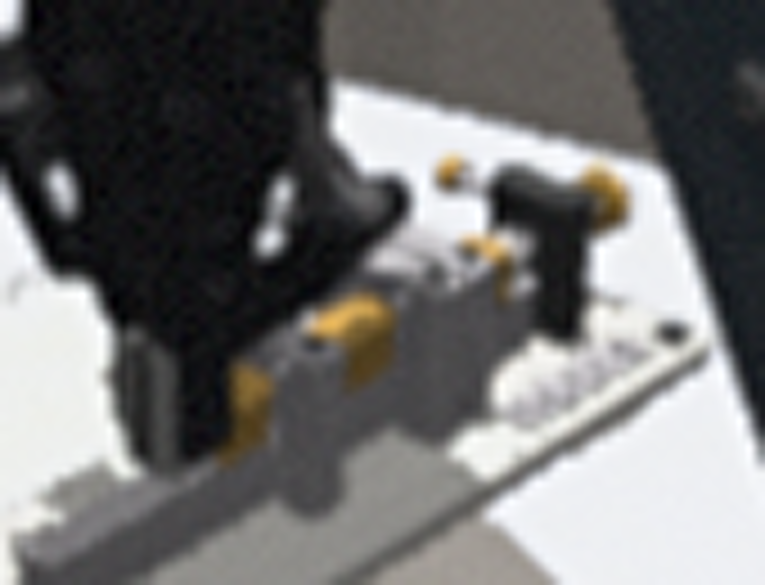

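The crop shows the tube through both bridges, its front end at about (508,285), a few millimetres short of the stop foot. I creep on.

Emit:
{"fn": "move_arm", "kwargs": {
  "commands": "-0.5 0 0 0 0 0 -1; -1 0 0 0 0 0 -1; -1.5 0 0 0 0 0 -1; -2 0 0 0 0 0 -1; -2 0 0 0 0 0 -1"
}}

```text
t: 17.0
tcp_pos: [0.5257, -0.1877, 0.0334]
tool_rot: [0.768, 0.64, 0.001, 0.001]
force: [-1.1, -0.1, 0.9]
finger_gap: 0.001
gripper_force: 0.1
```

Emit:
{"fn": "move_arm", "kwargs": {
  "commands": "-0.5 0 0 0 0 0 -1; -1 0 0 0 0 0 -1; -1.5 0 0 0 0 0 -1; -1.5 0 0 0 0 0 -1; -1.5 0 0 0 0 0 -1"
}}

```text
t: 17.62
tcp_pos: [0.5255, -0.1889, 0.0334]
tool_rot: [0.768, 0.64, 0.001, 0.001]
force: [0.6, 2.0, -0.3]
finger_gap: -0.005
gripper_force: 0.9
```

Emit:
{"fn": "move_arm", "kwargs": {
  "commands": "-0.3 0 0 0 0 0 -1; -0.6 0 0 0 0 0 -1; -0.9 0 0 0 0 0 -1; -1 0 0 0 0 0 -1; -1 0 0 0 0 0 -1"
}}

```text
t: 18.25
tcp_pos: [0.5254, -0.189, 0.0334]
tool_rot: [0.768, 0.64, 0.001, 0.001]
force: [1.8, 6.9, 1.1]
finger_gap: -0.001
gripper_force: 3.1
```

Butted against the screw at about 7 N. I back off slowly so the tube stays in contact.

Emit:
{"fn": "move_arm", "kwargs": {
  "commands": "0.4 0 0 0 0 0 -1; 0.8 0 0 0 0 0 -1; 1.2 0 0 0 0 0 -1; 1.6 0 0 0 0 0 -1; 2 0 0 0 0 0 -1"
}}

```text
t: 18.88
tcp_pos: [0.5257, -0.1889, 0.0334]
tool_rot: [0.768, 0.64, 0.0, 0.002]
force: [0.1, -1.2, 0.5]
finger_gap: -0.001
gripper_force: 0.0
```

Emit:
{"fn": "move_arm", "kwargs": {
  "commands": "0.5 0 0 0 0 0 -1; 2 0 0 0 0 0 -1; 6 0 0 0 0 0 -1; 12 0 0 0 0 0 -1; 15 0 -40 0 0 0 -1"
}}

```text
t: 19.5
tcp_pos: [0.5262, -0.1715, 0.0712]
tool_rot: [0.768, 0.64, -0.001, -0.002]
force: [0.0, -0.0, 1.1]
finger_gap: 0.0
gripper_force: 0.0
```

Run:
```python
from h import *
go((W((10,40,150)),JY),(W((29,122,150)),JY),(W((29,122,88)),JY))
```

```text
row [-51.9  42.  -79. ] [-0.2 -0.1  0.1] dist 103.0
row [-71.  124.  -79.4] [-0.2 -0.1  0.1] dist 163.0
row [-71.1 124.3 -17.4] [-0.2 -0.1  0.1] dist 144.0
t 19.5 tcp jig [-42.   -2.4  71.2] F [ 0.  -0.   1.1] q6 -0.3364819815006172 gap 2.3546947909824785e-05
```

Emit:
{"fn": "move_arm", "kwargs": {
  "commands": "0 0 -45 0 0 0 -1; -25 20 -79 0 0 0 -1; -52 60 -82 0 0 0 -1; -71 105 -80 0 0 0 -1; -71 126 -75 0 0 0 -1"
}}

```text
t: 20.12
tcp_pos: [0.6415, -0.2679, 0.1494]
tool_rot: [0.769, 0.64, 0.001, 0.003]
force: [-0.2, 0.3, -0.0]
finger_gap: 0.005
gripper_force: 0.0
```

Run:
```python
from h import *
import station
go((W((29,124,88)),JY))
s0=pickle.load(open("s8.pkl","rb"));s=station.snapshot("scene");pickle.dump(s,open("s9.pkl","wb"))
for n,k in(("before",s0),("now",s)):
    m=cv2.inRange(cv2.cvtColor(k["image"],cv2.COLOR_RGB2HSV),(15,90,40),(35,255,255));m[:165]=0;m[205:]=0;m[:,370:]=0;m[:,:300]=0
    for c in cv2.findContours(m,0,2)[0]: print(n,cv2.boundingRect(c),cv2.contourArea(c))
s=station.snapshot("wrist");pickle.dump(s,open("w9.pkl","wb"))
b=cv2.inRange(s["image"],(0,0,0),(45,45,45));m=cv2.inRange(cv2.cvtColor(s["image"],cv2.COLOR_RGB2HSV),(15,90,40),(35,255,255))
for c in cv2.findContours(m,0,2)[0]:
    if cv2.contourArea(c)>15: r=cv2.boundingRect(c);print("w",r,toJ(onz(s,(r[0]+r[2]/2,r[1]),.044)),toJ(onz(s,(r[0]+r[2]/2,r[1]+r[3]),.044)))
```

```text
row [ 3.  -4.8 61.3] [ 0.4  0.1 -0. ] dist 62.0
t 20.125 tcp jig [ 31.9 128.4 149.4] F [-0.2  0.3 -0. ] q6 -0.37333051097583875 gap 0.004999807874954312
before (324, 191, 6, 11) 31.5
before (335, 183, 9, 10) 46.0
before (352, 177, 5, 6) 3.0
before (365, 169, 4, 6) 8.0
before (349, 168, 2, 2) 1.0
now (321, 191, 9, 10) 50.0
now (334, 182, 10, 11) 45.0
now (352, 175, 6, 8) 11.0
now (318, 170, 1, 1) 0.0
now (365, 169, 4, 6) 8.0
now (349, 168, 2, 2) 1.0
now (317, 168, 1, 1) 0.0
w (70, 390, 18, 9) [208.1 -93.5  44. ] [218.6 -95.8  44. ]
w (203, 370, 16, 12) [185.9  27.6  44. ] [199.3  26.2  44. ]
w (426, 357, 16, 13) [173.1 222.7  44. ] [187.2 224.1  44. ]
w (320, 352, 16, 33) [167.  130.4  44. ] [203.3 130.4  44. ]
w (162, 314, 23, 15) [128.    2.7  44. ] [142.8   0.6  44. ]
w (196, 293, 8, 12) [108.1  26.8  44. ] [119.4  25.5  44. ]
w (151, 257, 22, 23) [75.8  0.9 44. ] [96.1 -2.1 44. ]
w (461, 197, 121, 109) [ 27.4 274.1  44. ] [121.8 290.5  44. ]
w (138, 181, 32, 42) [14.6  4.  44. ] [47.3 -1.  44. ]
w (131, 138, 30, 24) [-16.4   3.1  44. ] [ 0.6  0.4 44. ]
w (302, 124, 22, 28) [-25.8 120.   44. ] [ -6.3 119.7  44. ]
w (298, 58, 9, 41) [-68.2 113.6  44. ] [-42.4 113.1  44. ]
w (287, 17, 12, 30) [-92.3 108.1  44. ] [-74.8 107.6  44. ]
```

Emit:
{"fn": "move_arm", "kwargs": {
  "commands": "3 -3 30 0 0 0 -1; 3 -3 60 0 0 0 -1; 3 -10 61 0 0 0 -1; 3 -18 61 0 0 0 -1; 3 -26 61 0 0 0 -1"
}}

```text
t: 20.85
tcp_pos: [0.6166, -0.259, 0.0903]
tool_rot: [0.769, 0.64, 0.003, 0.005]
force: [7.9, 1.2, 5.0]
finger_gap: 0.0
gripper_force: 3.6
```

Emit:
{"fn": "move_arm", "kwargs": {
  "commands": "0 -8 0 0 0 0 -1; 0 -16 0 0 0 0 -1; 0 -24 0 0 0 0 -1; 0 -32 0 0 0 0 -1; 0 -40 0 0 0 0 -1"
}}

```text
t: 21.48
tcp_pos: [0.575, -0.2512, 0.0887]
tool_rot: [0.768, 0.64, 0.001, 0.002]
force: [3.0, -0.2, 6.7]
finger_gap: -0.0
gripper_force: 3.5
```

Run:
```python
from h import *
go((W((29,0,88)),JY))
```

```text
row [ -1.4 -60.1   0.4] [0.3 0.1 0. ] dist 60.0
t 21.475 tcp jig [27.5 60.  88.7] F [ 3.  -0.2  6.7] q6 -0.40897579360705405 gap -0.00041028184274315014
```

Emit:
{"fn": "move_arm", "kwargs": {
  "commands": "0 -8 0 0 0 0 -1; 0 -16 0 0 0 0 -1; 0 -24 0 0 0 0 -1; 0 -32 0 0 0 0 -1; 0 -40 0 0 0 0 -1"
}}

```text
t: 22.1
tcp_pos: [0.5349, -0.2435, 0.087]
tool_rot: [0.768, 0.64, 0.001, 0.001]
force: [2.8, -0.3, -0.3]
finger_gap: -0.003
gripper_force: 0.7
```

Run:
```python
from h import *
import station
go((W((29,0,88)),JY))
s=station.snapshot("scene");pickle.dump(s,open("s10.pkl","wb"))
```

```text
row [ -1.8 -19.2  -1. ] [0.1 0.  0. ] dist 19.0
t 22.1 tcp jig [27.2 19.2 87. ] F [ 2.8 -0.3 -0.3] q6 -0.43660851147514024 gap -0.003237675002795527
```

Emit:
{"fn": "move_arm", "kwargs": {
  "commands": "0 -5 0 0 0 0 -1; 0 -10 0 0 0 0 -1; 0 -14 0 0 0 0 -1; 0 -18 0 0 0 0 -1; 0 -22 0 0 0 0 -1"
}}

```text
t: 22.78
tcp_pos: [0.514, -0.2399, 0.0874]
tool_rot: [0.768, 0.64, 0.001, 0.002]
force: [2.5, -1.2, -1.2]
finger_gap: -0.0
gripper_force: 0.8
```

Run:
```python
from h import *
import station
go((W((29,-38,115)),JY),(W((29,-42,56)),JY))
s=station.snapshot("scene");pickle.dump(s,open("s11.pkl","wb"))
g=cv2.cvtColor(s["image"],cv2.COLOR_RGB2GRAY)
for th in (.4,.5,.6,.7,.8,.9): 
    p=proj(s,W((29,33-74*np.cos(th),47+74*np.sin(th))));u,v=np.round(p).astype(int);print(th,p,g[v-1:v+2,u-1:u+2].mean())
```

```text
row [ -1.5 -35.9 -27.7] [0.2 0.  0.1] dist 45.0
row [ -1.5 -40.1  31.3] [0.2 0.  0.1] dist 51.0
t 22.775 tcp jig [27.5 -2.  87.4] F [ 2.5 -1.2 -1.2] q6 -0.45324885716080165 gap -0.00011054688215883029
0.4 [348.8078204  179.07084067] 87.11111111111111
0.5 [347.73507407 175.85681915] 159.88888888888889
0.6 [346.41793515 172.68023936] 83.55555555555556
0.7 [344.87109914 169.57877489] 15.11111111111111
0.8 [343.11247243 166.58926469] 29.22222222222222
0.9 [341.16288385 163.74707719] 16.22222222222222
```

Emit:
{"fn": "move_arm", "kwargs": {
  "commands": "-1.5 4 -15 0 0 0 -1; -1.5 0 -38 0 0 0 -1; -1.5 -28 -38 0 0 0 -1; -1.5 -30 -28 0 0 0 -1; -1.5 -31 -20 0 0 0 -1"
}}

```text
t: 23.45
tcp_pos: [0.4829, -0.2355, 0.1065]
tool_rot: [0.768, 0.64, 0.001, 0.001]
force: [0.6, -0.3, 1.0]
finger_gap: -0.005
gripper_force: 0.0
```

Emit:
{"fn": "move_arm", "kwargs": {
  "commands": "0 -1 7 0 0 0 -1; 0 -3 14 0 0 0 -1; 0 -5 21 0 0 0 -1; 0 -6 27 0 0 0 -1; 0 -7 33 0 0 0 -1"
}}

```text
t: 24.08
tcp_pos: [0.4681, -0.232, 0.0726]
tool_rot: [0.767, 0.642, -0.004, -0.007]
force: [-18.6, -5.3, 6.9]
finger_gap: 0.001
gripper_force: 8.1
```

Run:
```python
from h import *
import station
go((W((29,-42,56)),JY))
s=station.snapshot("scene");pickle.dump(s,open("s12.pkl","wb"))
```

```text
row [-1.1  6.8 16.5] [-1.  -0.2  0.3] dist 18.0
t 24.075 tcp jig [ 28.  -48.6  72.6] F [-18.6  -5.3   6.9] q6 -0.48757501314552576 gap 0.0006274257801273289
```

The fingers slid off the knob's outer side. I back off, lift and re-measure the knob.

Emit:
{"fn": "move_arm", "kwargs": {
  "commands": "0 -8 0 0 0 0 -1; 0 -18 -10 0 0 0 -1; 0 -18 -40 0 0 0 -1; 0 -18 -75 0 0 0 -1; 0 -18 -75 0 0 0 -1"
}}

```text
t: 24.75
tcp_pos: [0.4608, -0.2327, 0.1523]
tool_rot: [0.768, 0.64, 0.002, 0.005]
force: [-0.5, -0.5, -0.3]
finger_gap: 0.003
gripper_force: 0.0
```

Run:
```python
from h import *
import station
go((W((29,-42,56)),JY))
s=station.snapshot("scene");pickle.dump(s,open("s13.pkl","wb"));w=station.snapshot("wrist");pickle.dump(w,open("w13.pkl","wb"))
for n,k in(("s",s),("w",w)):
    g=cv2.GaussianBlur(cv2.cvtColor(k["image"],cv2.COLOR_RGB2GRAY),(3,3),0)
    for th in np.arange(0,1.6,.1):
        p=proj(k,W((29,33-74*np.cos(th),47+74*np.sin(th))));u,v=np.round(p).astype(int)
        q=proj(k,W((29,33-45*np.cos(th),47+45*np.sin(th))));a,b=np.round(q).astype(int)
        if 2<u<637 and 2<v<397: print(n,round(th,1),np.round(p),g[v-2:v+3,u-2:u+3].mean().round(),"arm",g[b-1:b+2,a-1:a+2].mean().round())
m=cv2.inRange(cv2.cvtColor(s["image"],cv2.COLOR_RGB2HSV),(15,90,40),(35,255,255));m[:165]=0;m[205:]=0;m[:,370:]=0;m[:,:300]=0
for c in cv2.findContours(m,0,2)[0]: print(cv2.boundingRect(c),cv2.contourArea(c))
```

```text
row [ 1.4 12.6 96.5] [0.6 0.3 0.1] dist 97.0
t 24.75 tcp jig [ 30.  -55.6 152.3] F [-0.5 -0.5 -0.3] q6 -0.5046431704942475 gap 0.0034154801653969425
s 0.0 [350. 192.] 74.0 arm 102.0
s 0.1 [350. 189.] 59.0 arm 106.0
s 0.2 [350. 185.] 16.0 arm 59.0
s 0.3 [350. 182.] 40.0 arm 68.0
s 0.4 [349. 179.] 124.0 arm 92.0
s 0.5 [348. 176.] 205.0 arm 140.0
s 0.6 [346. 173.] 229.0 arm 157.0
s 0.7 [345. 170.] 237.0 arm 218.0
s 0.8 [343. 167.] 240.0 arm 240.0
s 0.9 [341. 164.] 240.0 arm 239.0
s 1.0 [339. 161.] 219.0 arm 239.0
s 1.1 [337. 159.] 182.0 arm 239.0
s 1.2 [334. 156.] 119.0 arm 239.0
s 1.3 [332. 154.] 95.0 arm 240.0
s 1.4 [329. 153.] 94.0 arm 234.0
s 1.5 [327. 151.] 91.0 arm 189.0
w 0.0 [349. 201.] 30.0 arm 37.0
w 0.1 [350. 204.] 30.0 arm 38.0
w 0.2 [352. 208.] 31.0 arm 38.0
w 0.3 [356. 211.] 31.0 arm 47.0
w 0.4 [360. 215.] 30.0 arm 52.0
w 0.5 [366. 218.] 120.0 arm 52.0
w 0.6 [374. 222.] 42.0 arm 82.0
w 0.7 [382. 225.] 48.0 arm 70.0
w 0.8 [392. 229.] 115.0 arm 45.0
w 0.9 [403. 232.] 135.0 arm 121.0
w 1.0 [415. 235.] 132.0 arm 159.0
w 1.1 [428. 237.] 111.0 arm 155.0
w 1.2 [442. 239.] 160.0 arm 158.0
w 1.3 [456. 241.] 161.0 arm 160.0
w 1.4 [470. 242.] 161.0 arm 161.0
w 1.5 [484. 243.] 162.0 arm 161.0
(321, 191, 10, 10) 51.0
(336, 184, 8, 9) 33.0
(352, 175, 6, 8) 12.0
(365, 169, 4, 6) 7.5
(349, 168, 2, 2) 1.0
```

Emit:
{"fn": "move_arm", "kwargs": {
  "commands": "1 17 20 0 0 0 -1; 1 17 50 0.3 0.2 0 -1; 1 17 72 0.3 0.2 0 -1; 1 17 76 0.3 0.2 0 -1; 1 17 76 0.3 0.2 0 -1"
}}

```text
t: 25.48
tcp_pos: [0.4753, -0.233, 0.0728]
tool_rot: [0.768, 0.64, 0.0, -0.003]
force: [0.3, -0.5, 0.6]
finger_gap: 0.003
gripper_force: 0.0
```

Run:
```python
from h import *
go((W((29,-39,56)),JY))
```

```text
row [-1.4  2.4 16.8] [-0.2 -0.2  0. ] dist 17.0
t 25.475 tcp jig [ 27.7 -41.3  72.8] F [ 0.3 -0.5  0.6] q6 -0.4881006343015792 gap 0.002779328476170171
```

Emit:
{"fn": "move_arm", "kwargs": {
  "commands": "-1 2 3 0 0 0 -1; -1 2 6 0 0 0 -1; -1 2 9 0 0 0 -1; -1 2 12 0 0 0 -1; -1 2 14 0 0 0 -1"
}}

```text
t: 26.1
tcp_pos: [0.4772, -0.2345, 0.0591]
tool_rot: [0.768, 0.64, 0.0, -0.002]
force: [-1.5, 0.4, 1.0]
finger_gap: 0.003
gripper_force: 0.5
```

Run:
```python
from h import *
go((W((29,-39,56)),JY))
```

```text
row [-0.2  0.2  3.1] [-0.2 -0.2  0. ] dist 3.0
t 26.1 tcp jig [ 28.8 -39.2  59.1] F [-1.5  0.4  1. ] q6 -0.4880237122212529 gap 0.0029460921450951403
```

Emit:
{"fn": "move_arm", "kwargs": {
  "commands": "0 0 1 0 0 0 -1; 0 0 2 0 0 0 -1; 0 0 3 0 0 0 -1; 0 0 3.5 0 0 0 -1; 0 0 3.5 0 0 0 -1"
}}

```text
t: 26.72
tcp_pos: [0.4773, -0.2345, 0.0559]
tool_rot: [0.768, 0.64, 0.0, -0.002]
force: [-1.0, 0.0, 1.4]
finger_gap: 0.003
gripper_force: 0.7
```

Emit:
{"fn": "move_arm", "kwargs": {
  "commands": "0 0 0.5 0 0 0 -1; 0 0 1 0 0 0 -1; 0 0 1.5 0 0 0 -1; 0 0 2 0 0 0 -1; 0 0 2 0 0 0 -1"
}}

```text
t: 27.35
tcp_pos: [0.4773, -0.2345, 0.0551]
tool_rot: [0.768, 0.64, 0.0, -0.002]
force: [-3.7, 2.2, 11.8]
finger_gap: -0.0
gripper_force: 6.0
```

The arm has landed (about 12 N at the knob, no further travel). I lift off and check.

Emit:
{"fn": "move_arm", "kwargs": {
  "commands": "0 0 -2 0 0 0 -1; 0 0 -10 0 0 0 -1; 0 -10 -40 0 0 0 -1; 0 -40 -80 0 0 0 -1; 0 -60 -110 0 0 0 -1"
}}

```text
t: 27.98
tcp_pos: [0.4178, -0.2239, 0.1653]
tool_rot: [0.768, 0.64, 0.0, -0.002]
force: [-0.1, -0.8, -0.2]
finger_gap: -0.003
gripper_force: 0.0
```

Run:
```python
from h import *
import station
go((W((29,-39,56)),JY))
s=station.snapshot("scene");w=station.snapshot("wrist")
k=s;g=cv2.GaussianBlur(cv2.cvtColor(k["image"],cv2.COLOR_RGB2GRAY),(3,3),0)
for th in np.arange(-.1,.4,.05):
    p=proj(k,W((29,33-74*np.cos(th),47+74*np.sin(th))));u,v=np.round(p).astype(int);print(round(th,2),np.round(p,1),g[v-1:v+2,u-1:u+2].mean().round())
a=cv2.inRange(g,0,45);a[:180]=0;a[205:]=0;a[:,:342]=0;a[:,358:]=0
for c in cv2.findContours(a,0,2)[0]: print("dark",cv2.boundingRect(c),cv2.contourArea(c))
s13=pickle.load(open("s13.pkl","rb"))
for n,q in(("s13",s13),("now",s)):
    m=cv2.inRange(cv2.cvtColor(q["image"],cv2.COLOR_RGB2HSV),(15,90,40),(35,255,255));m[:165]=0;m[205:]=0;m[:,370:]=0;m[:,:300]=0
    print(n,[(cv2.boundingRect(c),cv2.contourArea(c)) for c in cv2.findContours(m,0,2)[0]])
m=cv2.inRange(cv2.cvtColor(w["image"],cv2.COLOR_RGB2HSV),(15,90,40),(35,255,255))
for c in cv2.findContours(m,0,2)[0]:
    r=cv2.boundingRect(c)
    if cv2.contourArea(c)>15:
        A,B=toJ(onz(w,r[:2],.044)),toJ(onz(w,(r[0]+r[2],r[1]+r[3]),.044))
        if abs(A[1])<30: print("w",r,A,B)
```

```text
row [-1.000e-01  6.070e+01  1.091e+02] [-0.1 -0.2  0. ] dist 125.0
t 27.975 tcp jig [ 29.2 -99.5 165.3] F [-0.1 -0.8 -0.2] q6 -0.5485867880433788 gap -0.0029694365220856054
-0.1 [350.2 194.4] 20.0
-0.05 [350.4 193. ] 17.0
0.0 [350.5 191.6] 23.0
0.05 [350.5 190.1] 37.0
0.1 [350.5 188.6] 45.0
0.15 [350.4 187. ] 64.0
0.2 [350.2 185.5] 75.0
0.25 [349.9 183.9] 79.0
0.3 [349.6 182.3] 107.0
0.35 [349.2 180.7] 125.0
dark (347, 189, 7, 7) 27.5
s13 [((321, 191, 10, 10), 51.0), ((336, 184, 8, 9), 33.0), ((352, 175, 6, 8), 12.0), ((365, 169, 4, 6), 7.5), ((349, 168, 2, 2), 1.0)]
now [((321, 191, 10, 10), 51.0), ((339, 189, 3, 4), 4.0), ((339, 182, 5, 4), 8.0), ((352, 175, 6, 8), 12.0), ((365, 169, 4, 6), 8.0), ((349, 168, 2, 2), 1.0)]
w (426, 357, 23, 18) [187.8  -8.8  44. ] [209.   15.1  44. ]
w (428, 300, 20, 17) [126.1 -12.5  44. ] [143.7   7.1  44. ]
w (474, 282, 9, 12) [108.1  25.8  44. ] [120.1  35.3  44. ]
w (437, 248, 19, 22) [75.8 -9.4 44. ] [96.5  8.9 44. ]
w (443, 203, 19, 13) [36.2 -8.4 44. ] [47.3  8.2 44. ]
w (445, 177, 20, 11) [14.8 -9.  44. ] [23.7  7.8 44. ]
w (449, 137, 21, 22) [-16.3  -9.2  44. ] [ 0.5  8.8 44. ]
```

The knob is level and the tube hasn't moved. As insurance I press the tube end once more, gently, now that the clamp is down.

Run:
```python
from h import *
print("contact",toJ((.5255,-.1889,.0334)),toJ((.5254,-.189,.0334)))
go((W((-50,0,110)),JY),(W((-42,0,33.5)),JY))
```

```text
contact [-24.8   0.   33.4] [-24.7  -0.   33.4]
row [79.5 98.9 56.8] [ 0.1 -0.   0. ] dist 139.0
row [ 71.5  98.8 133.3] [ 0.1 -0.   0. ] dist 181.0
t 28.075 tcp jig [ 29.6 -99.  166.6] F [ 0.1 -0.7  0.1] q6 -0.548007378828021 gap -0.0004238199283430308
```

Emit:
{"fn": "move_arm", "kwargs": {
  "commands": "30 35 10 0 0 0 -1; 60 70 30 0 0 0 -1; 79 99 60 0 0 0 -1; 79 99 75 0 0 0 -1; 79 99 75 0 0 0 -1"
}}

```text
t: 28.7
tcp_pos: [0.5285, -0.1633, 0.087]
tool_rot: [0.768, 0.64, -0.001, -0.004]
force: [-0.2, 0.0, 1.1]
finger_gap: -0.001
gripper_force: 0.0
```

Run:
```python
from h import *
go((W((-42,0,33.5)),JY))
```

```text
row [-8.7  2.  53.5] [-0.4 -0.2  0.1] dist 54.0
t 28.7 tcp jig [-50.5  -1.6  87. ] F [-0.2  0.   1.1] q6 -0.3233791918016307 gap -0.0009127334281058091
```

Emit:
{"fn": "move_arm", "kwargs": {
  "commands": "0 1 25 0 0 0 -1; 0 1 45 0 0 0 -1; 0 1 53 0 0 0 -1; -4 1 54 0 0 0 -1; -9 1 54 0 0 0 -1"
}}

```text
t: 29.32
tcp_pos: [0.5295, -0.1736, 0.0357]
tool_rot: [0.768, 0.64, 0.001, -0.001]
force: [-0.4, 0.8, -0.0]
finger_gap: -0.001
gripper_force: 0.0
```

Run:
```python
from h import *
go((W((-24.7,0,33.4)),JY))
```

```text
row [-15.8  -1.3   2.3] [-0.1 -0.1  0. ] dist 16.0
t 29.325 tcp jig [-40.5   1.3  35.7] F [-0.4  0.8 -0. ] q6 -0.33901349214301835 gap -0.0009736082711624818
```

Emit:
{"fn": "move_arm", "kwargs": {
  "commands": "-3 -1 1.5 0 0 0 -1; -6 -1 1.5 0 0 0 -1; -9 -1 1.5 0 0 0 -1; -12 -1 1.5 0 0 0 -1; -13 -1 1.5 0 0 0 -1"
}}

```text
t: 29.95
tcp_pos: [0.526, -0.1857, 0.0334]
tool_rot: [0.768, 0.64, 0.0, -0.002]
force: [0.2, -0.8, 0.5]
finger_gap: -0.001
gripper_force: 0.0
```

Emit:
{"fn": "move_arm", "kwargs": {
  "commands": "-0.3 0 0 0 0 0 -1; -0.6 0 0 0 0 0 -1; -0.9 0 0 0 0 0 -1; -1.2 0 0 0 0 0 -1; -1.5 0 0 0 0 0 -1"
}}

```text
t: 30.58
tcp_pos: [0.5257, -0.1869, 0.0334]
tool_rot: [0.768, 0.64, 0.0, -0.002]
force: [0.1, 1.2, -0.5]
finger_gap: 0.0
gripper_force: 0.0
```

Run:
```python
from h import *
go((W((-24.7,0,33.4)),JY))
```

```text
row [-2.1  0.1  0. ] [-0.1 -0.2  0.1] dist 2.0
t 30.575 tcp jig [-26.8  -0.1  33.4] F [ 0.1  1.2 -0.5] q6 -0.3638219512866284 gap 0.0003783942142630491
```

Emit:
{"fn": "move_arm", "kwargs": {
  "commands": "-0.3 0 0 0 0 0 -1; -0.6 0 0 0 0 0 -1; -0.9 0 0 0 0 0 -1; -1.2 0 0 0 0 0 -1; -1.5 0 0 0 0 0 -1"
}}

```text
t: 31.2
tcp_pos: [0.5254, -0.1884, 0.0334]
tool_rot: [0.768, 0.64, 0.0, -0.002]
force: [-0.5, -0.0, -0.3]
finger_gap: -0.003
gripper_force: 0.0
```

Emit:
{"fn": "move_arm", "kwargs": {
  "commands": "-0.3 0 0 0 0 0 -1; -0.6 0 0 0 0 0 -1; -0.9 0 0 0 0 0 -1; -1 0 0 0 0 0 -1; -1 0 0 0 0 0 -1"
}}

```text
t: 31.82
tcp_pos: [0.5253, -0.1889, 0.0334]
tool_rot: [0.768, 0.64, 0.001, -0.002]
force: [1.2, 3.9, 0.2]
finger_gap: -0.004
gripper_force: 2.1
```

Emit:
{"fn": "move_arm", "kwargs": {
  "commands": "-0.2 0 0 0 0 0 -1; -0.4 0 0 0 0 0 -1; -0.6 0 0 0 0 0 -1; -0.8 0 0 0 0 0 -1; -0.8 0 0 0 0 0 -1"
}}

```text
t: 32.45
tcp_pos: [0.5252, -0.1889, 0.0334]
tool_rot: [0.769, 0.64, 0.001, -0.003]
force: [2.7, 6.4, 1.2]
finger_gap: -0.001
gripper_force: 3.6
```

Emit:
{"fn": "move_arm", "kwargs": {
  "commands": "0.4 0 0 0 0 0 -1; 0.8 0 0 0 0 0 -1; 1.2 0 0 0 0 0 -1; 1.6 0 0 0 0 0 -1; 2 0 0 0 0 0 -1"
}}

```text
t: 33.08
tcp_pos: [0.5253, -0.1888, 0.0334]
tool_rot: [0.768, 0.64, -0.0, -0.002]
force: [0.2, 0.6, 1.7]
finger_gap: -0.0
gripper_force: 0.1
```

Emit:
{"fn": "move_arm", "kwargs": {
  "commands": "0.5 0 0 0 0 0 -1; 2 0 0 0 0 0 -1; 8 0 0 0 0 0 -1; 18 0 -10 0 0 0 -1; 25 0 -50 0 0 0 -1"
}}

```text
t: 33.7
tcp_pos: [0.5285, -0.162, 0.0826]
tool_rot: [0.768, 0.64, -0.001, -0.004]
force: [0.3, 0.2, 0.8]
finger_gap: -0.002
gripper_force: 0.0
```

Emit:
{"fn": "move_arm", "kwargs": {
  "commands": "0 -15 -35 0 0 0 -1; 0 -40 -60 0 0 0 -1; 0 -70 -70 0 0 0 -1; 0 -70 -70 0 0 0 -1; 0 -70 -70 0 0 0 -1"
}}

```text
t: 34.33
tcp_pos: [0.4624, -0.1515, 0.1541]
tool_rot: [0.768, 0.64, 0.001, -0.001]
force: [-0.5, -1.5, -0.4]
finger_gap: 0.0
gripper_force: 0.0
```

Run:
```python
from h import *
import station
go()
s=station.snapshot("scene");t=station.snapshot("top");t0=pickle.load(open("top0.pkl","rb"))
g=cv2.GaussianBlur(cv2.cvtColor(s["image"],cv2.COLOR_RGB2GRAY),(3,3),0)
a=cv2.inRange(g,0,45);a[:180]=0;a[205:]=0;a[:,:342]=0;a[:,358:]=0
print("dark",[cv2.boundingRect(c) for c in cv2.findContours(a,0,2)[0]])
m=cv2.inRange(cv2.cvtColor(s["image"],cv2.COLOR_RGB2HSV),(15,90,40),(35,255,255));m[:165]=0;m[205:]=0;m[:,370:]=0;m[:,:300]=0
print([(cv2.boundingRect(c),cv2.contourArea(c)) for c in cv2.findContours(m,0,2)[0]])
for n,k in(("0",t0),("now",t)):
    m=cv2.inRange(cv2.cvtColor(k["image"],cv2.COLOR_RGB2HSV),(5,110,60),(35,255,255));m[:130]=0
    print(n,[np.round(cv2.minAreaRect(c)[0]).tolist() for c in cv2.findContours(m,0,2)[0] if cv2.contourArea(c)>60])
```

```text
t 34.325 tcp jig [-50.1 -68.8 154.1] F [-0.5 -1.5 -0.4] q6 -0.36850340271981985 gap 2.8943052341310638e-05
dark [(347, 189, 7, 7)]
[((321, 191, 10, 10), 52.5), ((339, 190, 3, 3), 3.0), ((339, 183, 5, 3), 7.0), ((352, 175, 6, 8), 13.0), ((365, 169, 4, 6), 8.0), ((349, 168, 2, 2), 1.0)]
0 [[125.0, 376.0], [484.0, 372.0], [234.0, 336.0], [83.0, 330.0], [481.0, 325.0], [164.0, 309.0], [386.0, 295.0], [541.0, 303.0], [144.0, 277.0], [405.0, 266.0], [294.0, 266.0], [476.0, 254.0], [88.0, 271.0], [264.0, 238.0], [33.0, 221.0], [131.0, 200.0], [469.0, 166.0], [474.0, 158.0], [346.0, 143.0], [594.0, 132.0], [537.0, 205.0], [94.0, 181.0]]
now [[483.0, 374.0], [482.0, 324.0], [386.0, 295.0], [541.0, 304.0], [538.0, 267.0], [94.0, 246.0], [132.0, 200.0], [469.0, 164.0], [475.0, 158.0], [349.0, 143.0], [537.0, 198.0], [94.0, 181.0]]
```

```bash
python3 -c "
from station import ticket
print(ticket.sign_off())"
```

```text
the job is handed in; nothing more can be done
None
```

I handed the job in at about 34 s: the slim tube is through both bridges and butted against the stop screw at about 7 N, with the hold-down arm level on it. The verdict was not reported back.

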